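# Feed the milling balls from the tray into the feed rail

## Robot

A 6-joint arm with a two-finger parallel gripper is mounted at the origin on a cart in front of the work surface, level with it; the furniture and walls round the work are solid. World frame = base frame: x ahead of the robot, y to its left, z up, the work surface at z = 0. Lengths are in m, angles in degrees, forces in N, time in s.
With the tool pointing down it reaches from about 0.375 to 0.9 m from the base axis. Payload 3.1 kg.
Tool frame: the origin (TCP) lies on the centre line of the jaws, within the pads' length; the fingertips stand 17 mm ahead of it and the grasp point (between the pads) lies 2 mm behind it; y points along the fingers, x is the direction in which the jaws open and shut, and the axes are right-handed (so a half turn about y gives the same grasp; the last joint's range is limited). The gripper opens to 87 mm and grips with 3 to 60 N. Pads are 19 mm wide; open, the fingers measure 117 mm over their backs; the gripper's body (75 mm by 190 mm) begins 51 mm behind the grasp point.
Start: joints at [-80.644, 30.224, 82.088, -0, 67.689, -10.227], TCP at [0.21, -0.589, 0.24] pointing down, gripper open.
Joint ranges: [-176.69, 176.69], [-43.24, 126.21], [12.49, 139.97], [-82, 262], [0, 151.66], [-163.58, 163.58]. Speed limits (degrees/s): [159.86, 159.86, 180, 180, 180, 180].

## Interface

Orientations are given as a 3x3 rotation matrix whose columns are the frame's x, y, z axes.
In Python, from rig import read_state, capture, camera_info, hand_in, trace, tip_of gives the robot as it stands.
- The arm moves only by the tool jog_arm, never from a script. Its argument "steps" is a list of rows, each an object with "fingers": the opening in per cent of the stroke, from 0 (shut) to 100 (fully open); "delta_pos": the shift along the world's x, y, z in mm, a list of three; "turn": the turn about the world's z in degrees. A call has 1 to 20 rows; each row is the pose to reach, as a shift and turn from the pose commanded when the call began; what a row does not reach only later rows make up. A row lasts 1/12 s, in which the tool goes at most 41.7 mm and 7.16 degrees, less where a joint would pass 70% of its speed; a pose out of reach is approached as far as the arm can. A call with a gripper value outside its range is refused whole. The fingers move at their own pace and stop on an object; the grip force is fixed at half the most. Time passes only in rows, so rows that repeat a pose let the fingers close. It gives the time, the measured TCP pose, the force and the opening at its end, in the units of the state.
- read_state(): the state, without advancing time (a new reading comes with each control period).
- capture(name): name is "side" or "top" or "wrist"; returns the picture (480x640x3 uint8, red, green, blue); there is no depth.
- camera_info(name): a dict with "fov_y" (degrees; the focal length in pixels is half the picture's height over the tangent of half this angle, whatever the lens; pixels are square), "cx", "cy" (the principal point, pixels), "view" (4x4, takes a point from world to camera coordinates); the wrist camera has in their place "tool_from_camera" (4x4, takes a point from camera to tool coordinates, whose origin is the TCP and whose axes are the tool frame's). Camera axes: x right, y down, z forward; pixel columns grow to the right and rows downward; lengths in m; the calibration is good to about 2 mm. The wrist camera is an equidistant fisheye: a pixel r from the principal point sees the ray r / f radians off the axis. A picture is of the moment at which its call begins: read the wrist's pose just before it. camera_info takes no time and is no camera call.
- hand_in(): hands the job in, once; it reports no verdict.
Trained networks look in the newest picture that a camera, given by its name, has taken for a name from the list of things; names that differ only in an ending like _2 or _b are one class to them, and where a whole thing is asked for, a point or a joint stands for the part that bears it (a point fixed in the world has none). Each returns a list of dicts, best first, with "confidence" (0 to 1); they miss things now and then, are a little off and sometimes report something else, mostly with a low value. They report only what shows in the picture. A call takes as long as a camera call. They do not tell look-alikes from the thing itself.
- trace(target, camera): "mask" (480x640 bool, what is visible of it).
- tip_of(target, camera): "position" ([x, y, z] in m, in world coordinates, good to about 4 mm: a listed point, or the origin of a listed thing).
The state is a dict: "time_s": time; "joint_positions": joint angles; "qvel": joint speeds; "tau": joint torques, N m; "position": TCP position; "tcp_rot": TCP orientation; "force": force on the tool from outside, world axes, zero at the start; "moment": the same for the moment, N m; "opening": opening from 0.0 (shut) to 1.0 (fully open).
Only numpy, scipy, OpenCV 4.12 (cv2) and the standard library are available. Lean on these libraries where they do the work, as an engineer would, in place of code of your own. Each camera call takes 0.05 s, during which the arm holds its last target.

## Task

First take the white plaster offcut off the feed rail and lay it in the orange offcut tub. Then rest the spout of the blue tray in the rail's mouth beside the steel guide fence and tip the tray so that all four white balls roll out in single file and queue up behind the black end stop; finally set the empty tray down flat on the bench. Do not touch the balls with the gripper, and leave the dropper flask, the tan cast and the powder bottle alone.

Things in the scene. Friction and masses are not known exactly. Their poses are not given: they have to be found in the camera images.
- feed_rail: Aluminium feed rail on a grey base, fixed to the bench; about 70 wide, 200 long, 86 high. Origin under the middle of its base, on the bench, z up. Balls run along its +y, 7 degrees downhill: mouth from y=-80 to -20, then a straight channel to the black end stop at y=+85. x points to the right as one looks along the flow (+y).
- rail_fence (a point): Top edge of the steel guide fence, the mouth's -x side: upright, its inner face at x=-10 in the rail's frame, running straight from y=-110 to y=-15 and on as the channel wall; top at z=86. The point is at y=-80. The tray's straight wall goes alongside its inner (+x) face.
- rail_mouth (a point): Point on the mouth's floor where the spout lip belongs when pouring: rail frame x=6, y=-66, z=50.2; axes as the rail's. With tray y along rail y (seen from above) and tray_spout above this point, 2 mm is left to the fence. The mouth is open at its rear (-y) end and above; its +x side is a flared wall, inner face from x=34 at y=-80 to x=12 at y=-20, top z=75. Floor z 52 to 44.5.
- rail_stop (a point): Foot of the end stop's face, on the channel floor, in its middle (rail frame 1, 85, 31.6). The channel is 22 wide inside (x=-10 to +12), walls 4 thick with level tops at z=54; its floor falls from z=44.5 at y=-20 to 31.6 here. Four balls queued here have their centres at about y=77, 61, 45 and 29.
- tray: Loose blue pouring tray, about 0.12 kg, walls 24 high, 3 thick. Origin on its underside, z up; spout towards +y, along the straight -x wall (outer face x=-26); black handle behind the rear wall (-y). Overall y=-90 to +55, x=-26 to +9.
- tray_floor (a point): Middle of the tray's inner floor (tray frame -8, -25, 3), where the balls lie: 29 wide inside (x=-23 to +6) from the rear wall at y=-50, narrowing from y=0 on to the spout, 22 wide inside (x=-23 to -1) from y=35. Balls leave only when the tray is tipped, spout down, by clearly more than the spout ramp's 22 degrees (35 to 45 serves well; if balls wedge, rock it back and tip again).
- tray_handle (a point): Grasp point on the tray's handle: an upright black fin 12 thick (along tray x), 36 long (along y, from y=-90 to -54), 56 high, standing from the underside up. The point is at its middle, 40 above the tray's underside (tray frame -8, -72, 40). Axes as the tray's.
- tray_spout (a point): Middle of the spout lip's upper edge, where the balls leave (tray frame -12, 55, 11); axes as the tray's. The lip is 3 thick. The spout's floor from y=35 to here is a ramp rising 22 degrees by 8 mm; the spout is open at the end.
- offcut_center (a point): Centre of the loose white plaster offcut, a rounded block 30 (its x) by 34 (its y) by 24 high, about 50 g, lying level across the top of the channel walls and blocking the channel (its underside at z=54 on the rail). Axes as the block's.
- tub: Orange plastic offcut tub, fixed, open above, empty: 92 (x) by 120 (y) outside, 34 high, walls and floor 3 thick. Origin under its middle, on the bench.
- ball_1_center (a point): Centre of a white ceramic milling ball, 16 diameter, 13 g, smooth, loose in the tray; the four are alike. Its axes mean nothing.
- ball_2_center (a point): Centre of a white ceramic milling ball, 16 diameter, 13 g, smooth, loose in the tray; the four are alike. Its axes mean nothing.
- ball_3_center (a point): Centre of a white ceramic milling ball, 16 diameter, 13 g, smooth, loose in the tray; the four are alike. Its axes mean nothing.
- ball_4_center (a point): Centre of a white ceramic milling ball, 16 diameter, 13 g, smooth, loose in the tray; the four are alike. Its axes mean nothing.
- ball_1: The same ball as its _center point; its origin lies on the ball and turns with it, so use the point.
- ball_2: The same ball as its _center point; its origin lies on the ball and turns with it, so use the point.
- ball_3: The same ball as its _center point; its origin lies on the ball and turns with it, so use the point.
- ball_4: The same ball as its _center point; its origin lies on the ball and turns with it, so use the point.
- drop_flask: Bystander: white dropper flask, 33 diameter, 82 high, standing between the rail and the robot. Origin under its middle. Loose, leave alone.
- cast: Bystander: tan plaster jaw cast, 54x58x34, beyond the rail. Origin under its middle. Loose, leave alone.
- powder: Bystander: white powder bottle with a red band, 43x47x86, beyond the rail. Origin under its middle. Loose, leave alone.
- offcut: The same offcut as offcut_center; its origin lies under its middle, 12 lower.
Not all that is in view belongs to the job. There is more than one size of the tray; the job needs the larger.

How it is judged:
By the outcome, as a careful person would: the job done as asked, in the order asked, and still so for the second after the job is handed in, with the robot touching nothing.
It also fails if it takes over 61 s, if anything falls off the work surface, if the arm or the gripper's body presses on something with over 40 N, if the wrist force passes 120 N, or if a joint passes its speed limit or range.

## Working session

There is one attempt and no reset: what is moved stays moved. The work goes in short steps, Python scripts to look and compute and a tool call to move; the robot and the scene stay as the last step left them, time stands still between calls to the robot, and variables do not carry over. Pictures are saved under pics/ and viewed, and the job is handed in when it is done.

Besides the shell and the picture viewer there is one more tool, called as name(argument=value, ...), one argument or row to a line, values as JSON. jog_arm: Moves the arm, as the interface text tells. Its arguments: {"type":"object","properties":{"steps":{"type":"array","items":{"type":"object","properties":{"fingers":{"type":"number"},"delta_pos":{"type":"array","items":{"type":"number"}},"turn":{"type":"number"}}}}},"required":["steps"]}

```bash
ls -la; mkdir -p pics; cat > h.py <<'E'
import numpy as np, cv2
from rig import *
def save(n,img): cv2.imwrite(f'pics/{n}.png',img[:,:,::-1])
E
python3 - <<'E'
from h import *
s=read_state(); print({k:np.round(v,3).tolist() for k,v in s.items()})
for c in ['top','side','wrist']:
    save(c+'0',capture(c)); i=camera_info(c); print(c,i)
E
```

```text
total 12
drwxr-xr-x  3 agent agent 4096 Dec  6 23:02 .
drwxr-xr-x 23 root  root  4096 Dec  6 23:02 ..
drwxr-xr-x  2 agent agent 4096 Dec  6 23:02 pics
{'time_s': 0.0, 'joint_positions': [-80.643, 30.278, 82.157, -0.001, 67.688, -10.228], 'qvel': [0.019, 0.074, 0.016, -0.024, 0.067, 0.039], 'tau': [0.001, -44.004, -17.659, 0.063, 0.058, -0.0], 'position': [0.209, -0.588, 0.239], 'tcp_rot': [[0.335, -0.0, 0.942], [-0.942, 0.002, 0.335], [-0.002, -1.0, 0.0]], 'force': [-0.449, 0.635, -1.33], 'moment': [0.007, -0.083, 0.027], 'opening': 1.003}
top {'fov_y': 52.11602917806027, 'cx': 314.940854507965, 'cy': 247.09764689083568, 'view': array([[-0.00504418, -0.99985785,  0.01608835,  0.01209543],
       [-0.9923931 ,  0.00302621, -0.12307221,  0.47881752],
       [ 0.12300603, -0.01658676, -0.9922673 ,  1.01945504],
       [ 0.        ,  0.        ,  0.        ,  1.        ]])}
side {'fov_y': 48.0000024908128, 'cx': 321.48963818410294, 'cy': 241.31465063441522, 'view': array([[-0.97000154, -0.24273388,  0.01331425,  0.4847989 ],
       [-0.11125652,  0.39456787, -0.91210645,  0.13801291],
       [ 0.21614576, -0.88622597, -0.40973717,  0.93311418],
       [ 0.        ,  0.        ,  0.        ,  1.        ]])}
wrist {'fov_y': 65.70646984690485, 'cx': 317.4664408190181, 'cy': 237.02676092124028, 'tool_from_camera': array([[ 9.99999712e-01,  5.27946256e-04, -5.44921554e-04,
         8.01826305e-04],
       [ 6.70732184e-04, -2.79410807e-01,  9.60171417e-01,
        -1.46310646e-01],
       [ 3.54661934e-04, -9.60171507e-01, -2.79411081e-01,
         7.66489674e-02],
       [ 0.00000000e+00,  0.00000000e+00,  0.00000000e+00,
         1.00000000e+00]])}
```

View pics/top0.png

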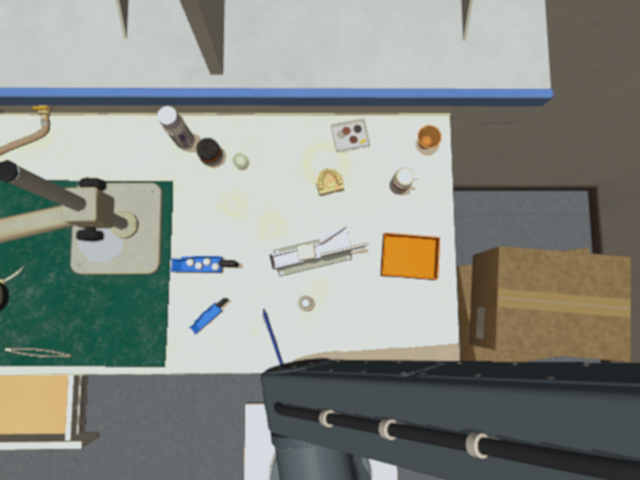

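View pics/side0.png

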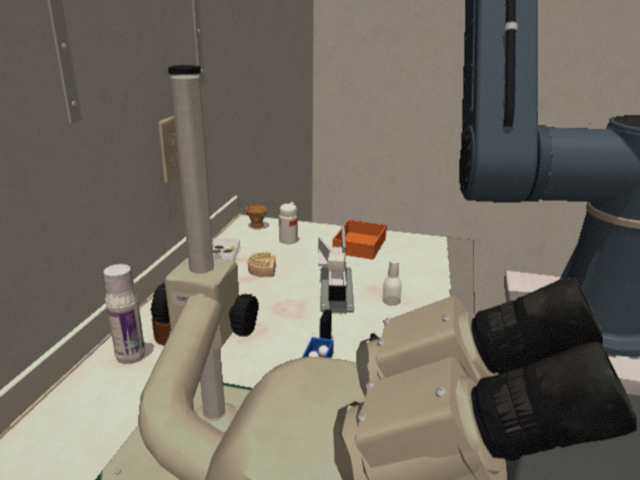

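```bash
python3 - <<'E'
from h import *
for c in ['top','side']:
    for t in ['feed_rail','rail_fence','rail_mouth','rail_stop','tray','tray_floor','tray_handle','tray_spout','offcut_center','tub','drop_flask','cast','powder','ball_1_center']:
        r=tip_of(t,c)
        print(c,t,[(np.round(np.array(d['position'])*1000).tolist(),round(d['confidence'],2)) for d in r[:6]])
print(read_state()['time_s'])
E
```

```text
top feed_rail [([466.0, 12.0, -0.0], 0.71), ([447.0, 192.0, 40.0], 0.49)]
top rail_fence [([474.0, -63.0, 84.0], 0.66)]
top rail_mouth [([490.0, -47.0, 47.0], 0.7)]
top rail_stop [([445.0, 100.0, 30.0], 0.97)]
top tray [([328.0, 246.0, -0.0], 0.85), ([453.0, 264.0, -0.0], 0.84), ([365.0, 30.0, -2.0], 0.49)]
top tray_floor [([346.0, 236.0, 5.0], 0.79), ([447.0, 244.0, 5.0], 0.6), ([441.0, 228.0, 8.0], 0.58)]
top tray_handle [([447.0, 192.0, 42.0], 0.98), ([365.0, 208.0, 29.0], 0.84), ([440.0, 220.0, 6.0], 0.51), ([462.0, -195.0, 6.0], 0.45)]
top tray_spout [([443.0, 322.0, 12.0], 0.7), ([303.0, 277.0, 12.0], 0.65), ([441.0, 264.0, 3.0], 0.34)]
top offcut_center [([466.0, 28.0, 68.0], 0.75)]
top tub [([462.0, -192.0, 1.0], 0.63)]
top drop_flask [([366.0, 32.0, -1.0], 0.72), ([441.0, 220.0, 4.0], 0.5)]
top cast [([626.0, -20.0, 3.0], 0.59), ([451.0, 276.0, 5.0], 0.23)]
top powder [([622.0, -180.0, -4.0], 0.94)]
top ball_1_center [([626.0, -21.0, 2.0], 0.49), ([443.0, 227.0, 8.0], 0.36)]
side feed_rail [([465.0, 19.0, -1.0], 0.57)]
side rail_fence [([476.0, -68.0, 86.0], 0.93)]
side rail_mouth [([483.0, -51.0, 52.0], 0.69)]
side rail_stop [([451.0, 99.0, 35.0], 0.83)]
side tray [([448.0, 244.0, 14.0], 0.69)]
side tray_floor [([442.0, 239.0, 3.0], 0.88), ([450.0, 246.0, 1.0], 0.53)]
side tray_handle [([449.0, 194.0, 40.0], 0.63)]
side tray_spout []
side offcut_center [([465.0, 33.0, 70.0], 0.79), ([472.0, -68.0, 88.0], 0.75), ([450.0, 246.0, 9.0], 0.2)]
side tub [([460.0, -197.0, -1.0], 0.88)]
side drop_flask [([459.0, -195.0, -1.0], 0.62), ([629.0, -25.0, 5.0], 0.61)]
side cast [([629.0, -25.0, 3.0], 0.86)]
side powder [([622.0, -179.0, -2.0], 0.62), ([627.0, -24.0, 0.0], 0.44)]
side ball_1_center [([440.0, 225.0, 12.0], 0.55)]
1.55
```

jog_arm(
  steps=[
    {"delta_pos": [16, 38, 0], "turn": 5, "fingers": 100},
    {"delta_pos": [256, 614, -20], "turn": 83, "fingers": 100},
    {"delta_pos": [256, 614, -20], "turn": 83, "fingers": 100},
    {"delta_pos": [256, 614, -20], "turn": 83, "fingers": 100},
    {"delta_pos": [256, 614, -20], "turn": 83, "fingers": 100},
    {"delta_pos": [256, 614, -20], "turn": 83, "fingers": 100},
    {"delta_pos": [256, 614, -20], "turn": 83, "fingers": 100},
    {"delta_pos": [256, 614, -20], "turn": 83, "fingers": 100},
    {"delta_pos": [256, 614, -20], "turn": 83, "fingers": 100},
    {"delta_pos": [256, 614, -20], "turn": 83, "fingers": 100},
    {"delta_pos": [256, 614, -20], "turn": 83, "fingers": 100},
    {"delta_pos": [256, 614, -20], "turn": 83, "fingers": 100},
    {"delta_pos": [256, 614, -20], "turn": 83, "fingers": 100},
    {"delta_pos": [256, 614, -20], "turn": 83, "fingers": 100},
    {"delta_pos": [256, 614, -20], "turn": 83, "fingers": 100},
    {"delta_pos": [256, 614, -20], "turn": 83, "fingers": 100},
    {"delta_pos": [256, 614, -20], "turn": 83, "fingers": 100},
    {"delta_pos": [256, 614, -20], "turn": 83, "fingers": 100},
    {"delta_pos": [256, 614, -20], "turn": 83, "fingers": 100},
    {"delta_pos": [256, 614, -20], "turn": 83, "fingers": 100},
  ],
)

```text
time_s: 3.22
position: [0.4651, 0.0241, 0.2196]
tcp_rot: [[0.976, -0.0, -0.216], [0.216, -0.0, 0.976], [-0.0, -1.0, -0.0]]
force: [0.5, -0.0, -0.1]
opening: 1.0
```

```bash
cat >> h.py <<'E'
def wproj(P,s=None):  # world pts (m) -> wrist px
    s=s or read_state(); i=camera_info('wrist'); f=240/np.tan(np.radians(i['fov_y']/2))
    R=np.array(s['tcp_rot']); p=np.array(s['position'])
    T=i['tool_from_camera']; q=(np.atleast_2d(P)-p)@R; q=(q-T[:3,3])@T[:3,:3]
    th=np.arctan2(np.hypot(q[:,0],q[:,1]),q[:,2]); r=np.hypot(q[:,0],q[:,1])
    return np.c_[i['cx']+f*th*q[:,0]/r, i['cy']+f*th*q[:,1]/r]
def wray(px,z,s=None): # px -> world at height z (m)
    s=s or read_state(); i=camera_info('wrist'); f=240/np.tan(np.radians(i['fov_y']/2))
    R=np.array(s['tcp_rot']); p=np.array(s['position']); T=i['tool_from_camera']
    d=np.atleast_2d(px)-[i['cx'],i['cy']]; r=np.linalg.norm(d,axis=1); th=r/f
    v=np.c_[np.sin(th)[:,None]*d/np.maximum(r,1e-9)[:,None],np.cos(th)]
    v=v@T[:3,:3].T@R.T; c=R@T[:3,3]+p
    return c+v*((z-c[2])/v[:,2])[:,None]
def cproj(P,c):
    i=camera_info(c); f=240/np.tan(np.radians(i['fov_y']/2)); V=i['view']
    q=np.atleast_2d(P)@V[:3,:3].T+V[:3,3]
    return np.c_[i['cx']+f*q[:,0]/q[:,2], i['cy']+f*q[:,1]/q[:,2]]
def rest(names,cams):
    for c in cams:
        for t in names:
            r=tip_of(t,c)
            print(c,t,[(np.round(np.array(d['position'])*1000).tolist(),round(d['confidence'],2)) for d in r[:4]])
E
python3 - <<'E'
from h import *
for c in ['wrist','top','side']: save(c+'1',capture(c))
rest(['feed_rail','rail_fence','rail_mouth','rail_stop','offcut_center','offcut','tub'],['wrist'])
rest(['tray_handle','tray_spout','tray_floor'],['top','side'])
E
```

```text
wrist feed_rail []
wrist rail_fence [([364.0, 32.0, 1.0], 0.71)]
wrist rail_mouth [([485.0, -45.0, 52.0], 0.89)]
wrist rail_stop [([450.0, 97.0, 30.0], 0.71)]
wrist offcut_center [([465.0, 30.0, 66.0], 0.64)]
wrist offcut [([464.0, 30.0, 49.0], 0.56)]
wrist tub [([462.0, -196.0, 1.0], 0.74)]
top tray_handle [([449.0, 194.0, 40.0], 0.86), ([364.0, 206.0, 31.0], 0.63), ([622.0, -174.0, -5.0], 0.27)]
top tray_spout [([446.0, 319.0, 12.0], 0.76), ([449.0, 241.0, -1.0], 0.26)]
top tray_floor [([447.0, 242.0, 7.0], 0.82), ([345.0, 235.0, 3.0], 0.63)]
side tray_handle [([447.0, 192.0, 42.0], 0.95), ([362.0, 209.0, 22.0], 0.48), ([628.0, -23.0, 2.0], 0.28)]
side tray_spout []
side tray_floor [([445.0, 238.0, 1.0], 0.76), ([467.0, 29.0, 54.0], 0.45)]
```

View pics/wrist1.png

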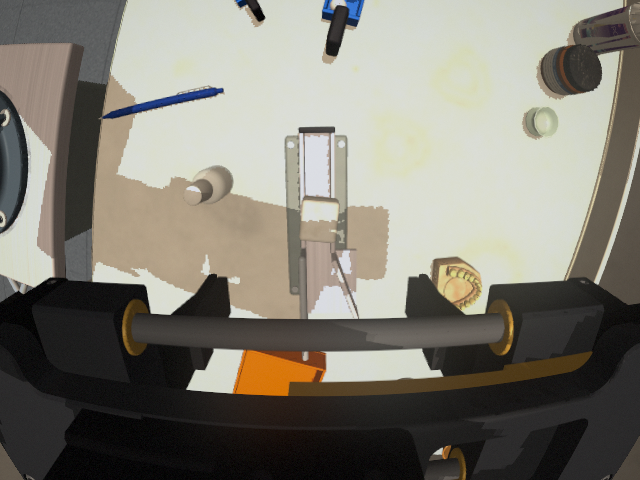

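View pics/side1.png

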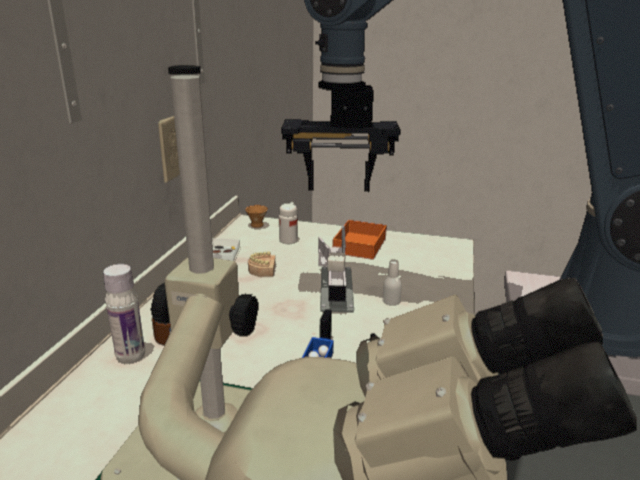

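```bash
python3 - <<'E'
from h import *
im=cv2.imread('pics/wrist1.png')[110:370,240:400]
cv2.imwrite('pics/w1c.png',cv2.resize(im,None,fx=3.0,fy=2.3*1.0,interpolation=cv2.INTER_CUBIC) if 0 else cv2.resize(im[:200],None,fx=3,fy=3,interpolation=cv2.INTER_CUBIC))
E
```

```text
(no output)
```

View pics/w1c.png

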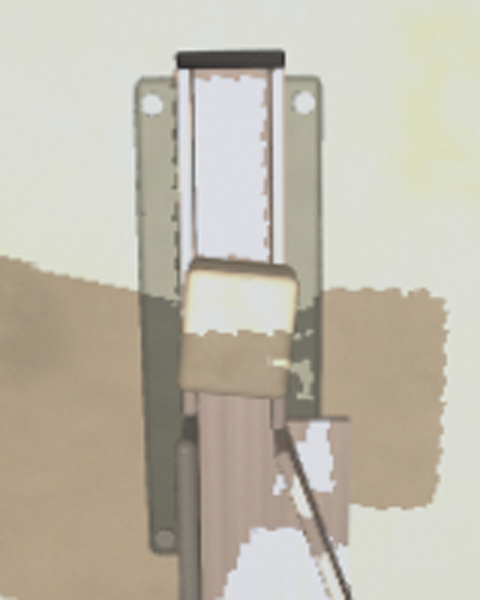

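```bash
python3 - <<'E'
from h import *
P=lambda l,z:(wray(np.array(l)/3+[240,110],z)*1000)
w=P([(180,75),(181,250),(284,75),(285,250),(192,75),(272,75)],.054);print('walls',w.round(1))
for a,b in((0,1),(2,3)): 
    d=w[a]-w[b]; print(np.degrees(np.arctan2(-d[0],d[1])))
b=P([(188,272),(181,385),(297,275),(290,390)],.076);print('block',b.round(1),b.mean(0))
for a,c in((0,1),(2,3)):
    d=b[a]-b[c]; print(np.degrees(np.arctan2(-d[0],d[1])))
d=b[2]-b[0];print(np.degrees(np.arctan2(d[1],d[0])))
h=P([(152,105),(303,102),(165,540)],.008);print('holes',h.round(1))
# tool projected self check
print(wproj([[.466,.03,.066]]), read_state()['position'])
s=P([(178,52),(285,52),(180,67),(284,67)],.06);print(s)
E
```

```text
walls [[435.4  93.8  54. ]
 [446.1  45.5  54. ]
 [463.5 100.1  54. ]
 [474.9  51.9  54. ]
 [438.7  94.5  54. ]
 [460.2  99.3  54. ]]
12.532676982950575
13.34000725516711
block [[449.4  43.9  76. ]
 [454.   13.1  76. ]
 [477.7  49.4  76. ]
 [483.2  18.2  76. ]] [466.0754575   31.15055078  76.        ]
8.550597844629069
10.007944147173937
11.037833525415916
holes [[426.7  81.7   8. ]
 [473.4  93.1   8. ]
 [461.3 -64.    8. ]]
[[319.20361775 218.8442367 ]] [0.46550324 0.02525617 0.21954178]
[[433.79403736  99.93846969  60.        ]
 [462.04811403 106.25502042  60.        ]
 [435.20614462  96.02949034  60.        ]
 [462.69996822 102.17869071  60.        ]]
```

jog_arm(
  steps=[
    {"delta_pos": [0, 6, -30], "turn": -2.5, "fingers": 75},
    {"delta_pos": [0, 6, -65], "turn": -2.5, "fingers": 65},
    {"delta_pos": [0, 6, -100], "turn": -2.5, "fingers": 65},
    {"delta_pos": [0, 6, -125], "turn": -2.5, "fingers": 65},
    {"delta_pos": [0, 6, -140], "turn": -2.5, "fingers": 65},
    {"delta_pos": [0, 6, -146], "turn": -2.5, "fingers": 65},
    {"delta_pos": [0, 6, -146], "turn": -2.5, "fingers": 65},
  ],
)

```text
time_s: 4.6
position: [0.4648, 0.0313, 0.0723]
tcp_rot: [[0.985, -0.003, -0.175], [0.175, 0.001, 0.985], [-0.003, -1.0, 0.001]]
force: [0.1, 0.1, -0.5]
opening: 0.663
```

```bash
python3 - <<'E'
from h import *
save('wrist2',capture('wrist'))
E
```

```text
(no output)
```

View pics/wrist2.png

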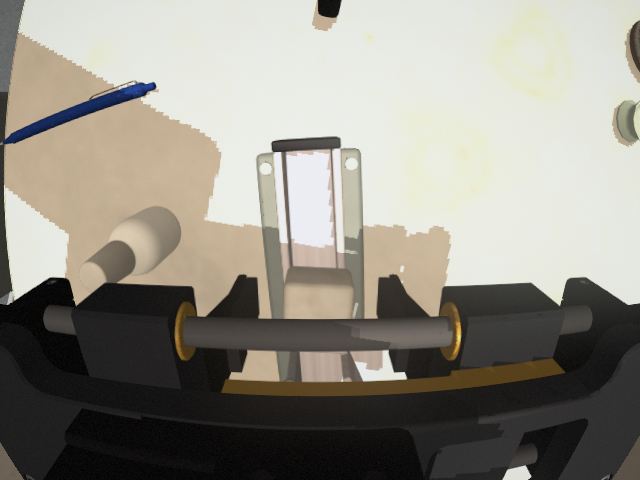

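jog_arm(
  steps=[
    {"delta_pos": [0, 0, 0], "turn": 0, "fingers": 20},
    {"delta_pos": [0, 0, 0], "turn": 0, "fingers": 20},
    {"delta_pos": [0, 0, 0], "turn": 0, "fingers": 20},
    {"delta_pos": [0, 0, 0], "turn": 0, "fingers": 20},
    {"delta_pos": [0, 0, 0], "turn": 0, "fingers": 20},
    {"delta_pos": [0, 0, 15], "turn": 0, "fingers": 20},
    {"delta_pos": [0, 0, 45], "turn": 0, "fingers": 20},
    {"delta_pos": [0, 0, 70], "turn": 0, "fingers": 20},
    {"delta_pos": [0, -20, 75], "turn": 0, "fingers": 20},
    {"delta_pos": [0, -50, 75], "turn": 0, "fingers": 20},
    {"delta_pos": [-2, -80, 75], "turn": -2, "fingers": 20},
    {"delta_pos": [-3, -110, 75], "turn": -4, "fingers": 20},
    {"delta_pos": [-4, -140, 75], "turn": -6, "fingers": 20},
    {"delta_pos": [-4, -170, 75], "turn": -8, "fingers": 20},
    {"delta_pos": [-4, -200, 75], "turn": -10, "fingers": 20},
    {"delta_pos": [-4, -220, 75], "turn": -10, "fingers": 20},
    {"delta_pos": [-4, -228, 75], "turn": -10, "fingers": 20},
    {"delta_pos": [-4, -228, 75], "turn": -10, "fingers": 20},
  ],
)

```text
time_s: 6.15
position: [0.4617, -0.1986, 0.1487]
tcp_rot: [[1.0, 0.001, 0.001], [-0.001, -0.001, 1.0], [0.001, -1.0, -0.001]]
force: [0.3, -0.2, -0.6]
opening: 0.344
```

```bash
python3 - <<'E'
from h import *
save('wrist3',capture('wrist'));save('top3',capture('top'))
rest(['tub'],['wrist','top'])
E
```

```text
wrist tub [([459.0, -194.0, -0.0], 0.69)]
top tub []
```

View pics/wrist3.png

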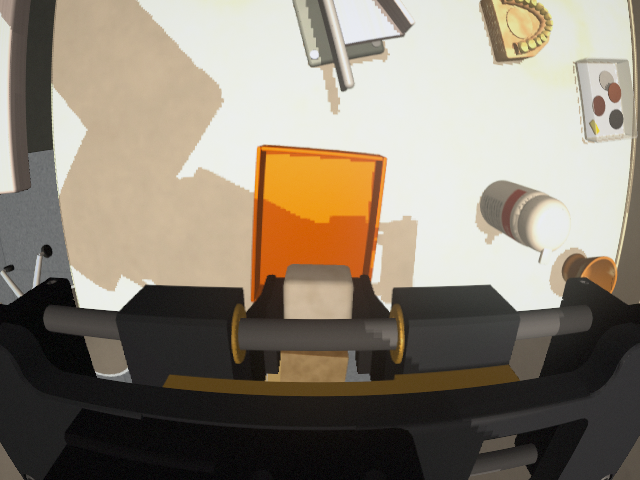

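View pics/top3.png

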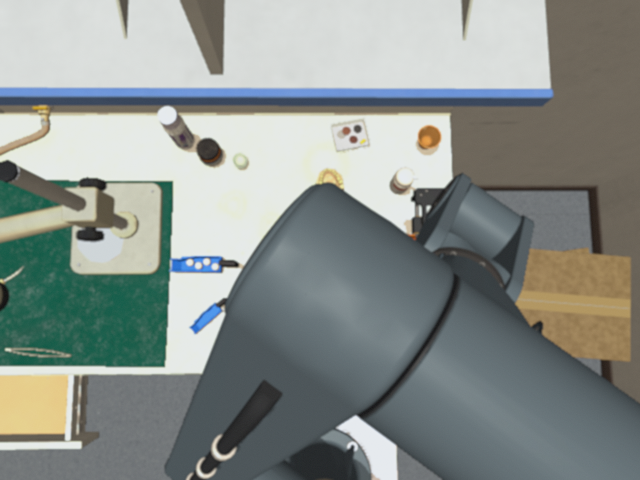

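```bash
python3 - <<'E'
from h import *
c=wray([(258,146),(386,157),(252,298),(373,278)],.034)*1000;print(c.round(1))
d=c[1]-c[0];y=np.degrees(np.arctan2(d[1],d[0]));print(y)
m=(c[0]+c[1])/2;a=np.radians(y);print(m+60*np.array([np.sin(a),-np.cos(a),0]))
E
```

```text
[[ 419.1 -128.4   34. ]
 [ 509.1 -135.7   34. ]
 [ 409.9 -244.5   34. ]
 [ 503.5 -227.    34. ]]
-4.663335465731721
[ 459.22749827 -191.82665936   34.        ]
```

jog_arm(
  steps=[
    {"delta_pos": [-3, -3, -30], "turn": -4.7, "fingers": 20},
    {"delta_pos": [-3, -3, -65], "turn": -4.7, "fingers": 20},
    {"delta_pos": [-3, -3, -95], "turn": -4.7, "fingers": 20},
    {"delta_pos": [-3, -3, -115], "turn": -4.7, "fingers": 20},
    {"delta_pos": [-3, -3, -123], "turn": -4.7, "fingers": 20},
    {"delta_pos": [-3, -3, -126], "turn": -4.7, "fingers": 20},
    {"delta_pos": [-3, -3, -126], "turn": -4.7, "fingers": 46},
    {"delta_pos": [-3, -3, -126], "turn": -4.7, "fingers": 46},
    {"delta_pos": [-3, -3, -126], "turn": -4.7, "fingers": 46},
    {"delta_pos": [-3, -3, -115], "turn": -4.7, "fingers": 46},
    {"delta_pos": [-3, -3, -85], "turn": -4.7, "fingers": 46},
    {"delta_pos": [-3, -3, -50], "turn": -4.7, "fingers": 46},
    {"delta_pos": [-3, -3, -10], "turn": -4.7, "fingers": 46},
    {"delta_pos": [-3, 10, 30], "turn": -4.7, "fingers": 46},
    {"delta_pos": [-3, 20, 50], "turn": 0, "fingers": 46},
  ],
)

```text
time_s: 7.6
position: [0.4601, -0.1775, 0.2039]
tcp_rot: [[1.0, 0.007, -0.002], [0.002, -0.004, 1.0], [0.007, -1.0, -0.004]]
force: [0.4, 0.5, -0.5]
opening: 0.458
```

```bash
python3 - <<'E'
from h import *
save('wrist4',capture('wrist'));save('side4',capture('side'))
E
```

```text
(no output)
```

View pics/wrist4.png

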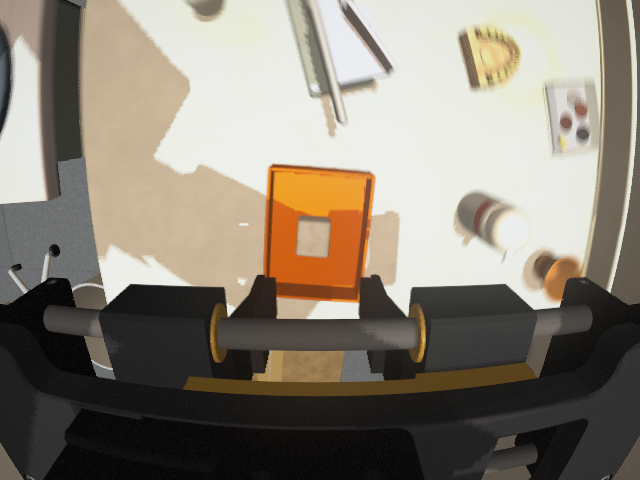

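View pics/side4.png

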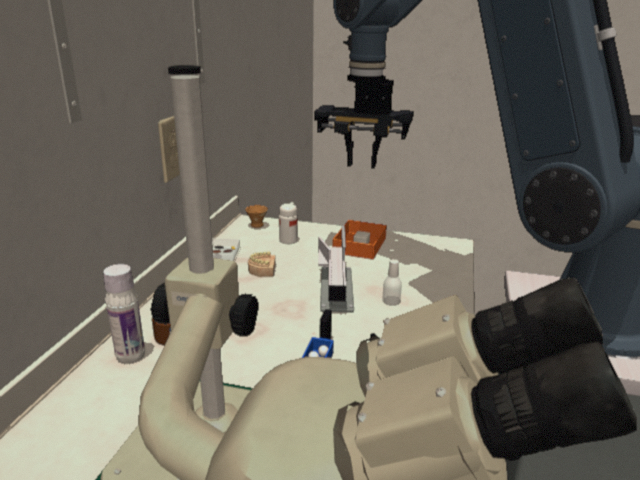

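```bash
cat >> h.py <<'E'
def ray(px,c):
    i=camera_info(c); f=240/np.tan(np.radians(i['fov_y']/2)); V=i['view']
    d=V[:3,:3].T@np.array([(px[0]-i['cx'])/f,(px[1]-i['cy'])/f,1]); return -V[:3,:3].T@V[:3,3], d/np.linalg.norm(d)
def tri(a,b):
    (p,u),(q,v)=ray(a,'top'),ray(b,'side'); t=np.linalg.lstsq(np.c_[u,-v],q-p,rcond=None)[0]
    A=p+t[0]*u;B=q+t[1]*v; return ((A+B)/2*1000).round(), np.linalg.norm(A-B)*1000
E
python3 - <<'E'
from h import *
for c in('top','side'): print((ray((320,240),c)[0]*1000).round())
print('knobR',tri((90,236),(243,313)));print('knobL',tri((90,184),(163,308)));print('poletop',tri((5,168),(185,68)))
E
```

```text
[ 350.   28. 1070.]
[284. 890. 502.]
knobR (array([483., 420., 187.]), np.float64(5.106891431837997))
knobL (array([579., 426., 183.]), np.float64(1.3133711382503162))
poletop (array([531., 419., 443.]), np.float64(2.3560611643962015))
```

jog_arm(
  steps=[
    {"delta_pos": [0, 20, 0], "turn": 0, "fingers": 46},
    {"delta_pos": [-11, 347, -4], "turn": 0, "fingers": 46},
    {"delta_pos": [-11, 347, -4], "turn": 0, "fingers": 46},
    {"delta_pos": [-11, 347, -4], "turn": 0, "fingers": 46},
    {"delta_pos": [-11, 347, -4], "turn": 0, "fingers": 46},
    {"delta_pos": [-11, 347, -4], "turn": 0, "fingers": 46},
    {"delta_pos": [-11, 347, -4], "turn": 0, "fingers": 46},
    {"delta_pos": [-11, 347, -4], "turn": 0, "fingers": 46},
    {"delta_pos": [-11, 347, -4], "turn": 0, "fingers": 46},
    {"delta_pos": [-11, 347, -4], "turn": 0, "fingers": 46},
    {"delta_pos": [-11, 347, -4], "turn": 0, "fingers": 46},
    {"delta_pos": [-11, 347, -4], "turn": 0, "fingers": 46},
  ],
)

```text
time_s: 8.7
position: [0.447, 0.1698, 0.1941]
tcp_rot: [[1.0, -0.001, -0.002], [0.002, -0.001, 1.0], [-0.001, -1.0, -0.001]]
force: [0.5, -0.1, 0.0]
opening: 0.462
```

```bash
python3 - <<'E'
from h import *
im=capture('wrist');save('wrist5',im)
cv2.imwrite('pics/w5c.png',cv2.resize(im[120:340,240:400,::-1],None,fx=2.7,fy=2.7,interpolation=cv2.INTER_CUBIC))
rest(['tray','tray_handle','tray_spout','tray_floor'],['wrist'])
E
```

```text
wrist tray [([455.0, 268.0, -3.0], 0.6), ([336.0, 248.0, -3.0], 0.59)]
wrist tray_handle [([444.0, 199.0, 37.0], 0.98), ([362.0, 207.0, 28.0], 0.66), ([466.0, 13.0, 3.0], 0.56), ([441.0, 258.0, 3.0], 0.34)]
wrist tray_spout [([302.0, 271.0, 7.0], 0.88), ([442.0, 320.0, 13.0], 0.64)]
wrist tray_floor [([344.0, 232.0, 1.0], 0.82), ([443.0, 243.0, 4.0], 0.81)]
```

View pics/wrist5.png

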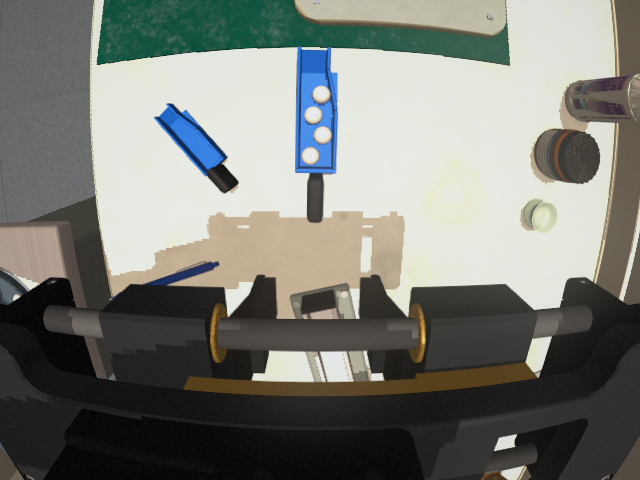

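View pics/w5c.png

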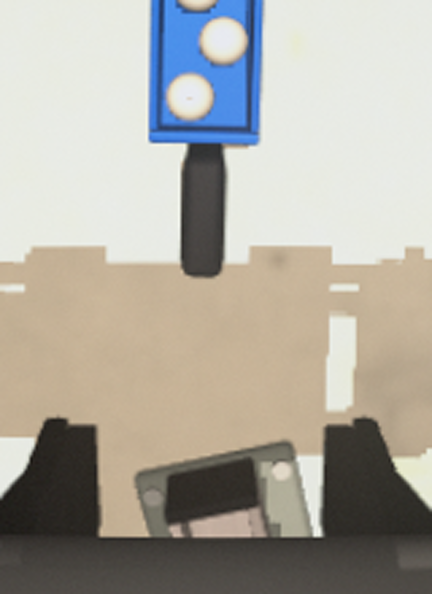

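```bash
python3 - <<'E'
from h import *
P=lambda l,z:wray(np.array(l)/2.7+[240,120],z)*1000
print('fin top', P([(181,262),(222,262),(202,276),(184,170),(225,170)],.056).round(1))
print('rear wall', P([(150,138),(260,142)],.024).round(1))
print('spout', (wray([(299,49),(330,50)],.024)*1000).round(1))
print(read_state()['position'])
E
```

```text
fin top [[439.7 178.4  56. ]
 [451.7 178.4  56. ]
 [445.8 174.2  56. ]
 [440.8 205.4  56. ]
 [452.5 205.4  56. ]]
rear wall [[429.2 211.3  24. ]
 [464.  210.   24. ]]
spout [[432.6 316.8  24. ]
 [458.5 315.8  24. ]]
[0.44774834 0.16881774 0.19450287]
```

jog_arm(
  steps=[
    {"delta_pos": [-2, 22, -30], "turn": -2, "fingers": 46},
    {"delta_pos": [-2, 22, -65], "turn": -2, "fingers": 46},
    {"delta_pos": [-2, 22, -100], "turn": -2, "fingers": 46},
    {"delta_pos": [-2, 22, -130], "turn": -2, "fingers": 46},
    {"delta_pos": [-2, 22, -148], "turn": -2, "fingers": 46},
    {"delta_pos": [-2, 22, -156], "turn": -2, "fingers": 46},
    {"delta_pos": [-2, 22, -156], "turn": -2, "fingers": 30},
    {"delta_pos": [-2, 22, -156], "turn": -2, "fingers": 0},
    {"delta_pos": [-2, 22, -156], "turn": -2, "fingers": 0},
    {"delta_pos": [-2, 22, -156], "turn": -2, "fingers": 0},
    {"delta_pos": [-2, 22, -156], "turn": -2, "fingers": 0},
    {"delta_pos": [-2, 22, -156], "turn": -2, "fingers": 0},
    {"delta_pos": [-2, 22, -154], "turn": -2, "fingers": 0},
    {"delta_pos": [-2, 22, -150], "turn": -2, "fingers": 0},
    {"delta_pos": [-2, 22, -144], "turn": -2, "fingers": 0},
    {"delta_pos": [-2, 22, -144], "turn": -2, "fingers": 0},
  ],
)

```text
time_s: 10.28
position: [0.446, 0.1923, 0.0515]
tcp_rot: [[0.999, 0.002, 0.033], [-0.033, 0.0, 0.999], [0.002, -1.0, 0.0]]
force: [-0.1, 0.9, -1.1]
opening: 0.143
```

```bash
python3 - <<'E'
from h import *
save('wrist6',capture('wrist'));save('side6',capture('side'));s=read_state();print(s['force'],s['moment'],s['opening'])
rest(['tray_handle','tray_spout','tray_floor'],['wrist'])
E
```

```text
[ 0.01138925  0.3237921  -2.01140257] [-0.04183803 -0.070441    0.05449121] 0.13365787955303246
wrist tray_handle [([443.0, 197.0, 51.0], 0.8), ([365.0, 210.0, 28.0], 0.78)]
wrist tray_spout [([301.0, 272.0, 6.0], 0.92), ([444.0, 256.0, 16.0], 0.18)]
wrist tray_floor [([344.0, 233.0, 2.0], 0.91), ([443.0, 320.0, 21.0], 0.73), ([455.0, 246.0, 22.0], 0.49)]
```

View pics/wrist6.png

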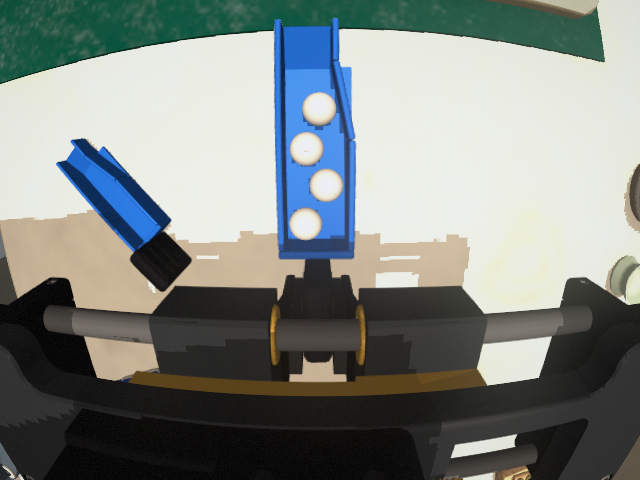

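View pics/side6.png

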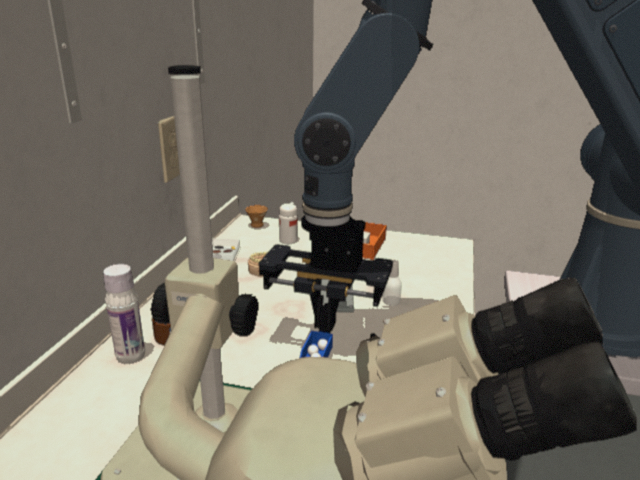

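```bash
cat >> h.py <<'E'
def tray_pts(L,s,pitch=0,yaw_off=0,gp=(-8,-72,40)):
    # tray points (mm) -> world m, grasp pt at tcp-2mm back; pitch spout down +
    R=np.array(s['tcp_rot']); a=np.arctan2(R[1,0],R[0,0])+np.radians(yaw_off); p=np.radians(-pitch)
    Rz=np.array([[np.cos(a),-np.sin(a),0],[np.sin(a),np.cos(a),0],[0,0,1]])
    Rx=np.array([[1,0,0],[0,np.cos(p),-np.sin(p)],[0,np.sin(p),np.cos(p)]])
    g=np.array(s['position'])+[0,0,.002]
    return g+(np.atleast_2d(L)-np.array(gp))/1000@(Rz@Rx).T
E
python3 - <<'E'
from h import *
s=read_state()
for p in(-4,0,4,8): print(p,wproj(tray_pts([(-26,55,24),(2,55,24),(-26,-53,24),(9,-53,24)],s,p),s).round(0).tolist())
E
```

```text
-4 [[273.0, 10.0], [342.0, 10.0], [277.0, 258.0], [354.0, 258.0]]
0 [[275.0, 18.0], [340.0, 18.0], [278.0, 259.0], [354.0, 259.0]]
4 [[277.0, 27.0], [339.0, 26.0], [278.0, 260.0], [354.0, 260.0]]
8 [[279.0, 35.0], [338.0, 35.0], [278.0, 262.0], [353.0, 262.0]]
```

jog_arm(
  steps=[
    {"delta_pos": [0, -1, 4], "turn": 0, "fingers": 0},
    {"delta_pos": [0, -4, 12], "turn": 0, "fingers": 0},
    {"delta_pos": [1, -10, 24], "turn": 0, "fingers": 0},
    {"delta_pos": [2, -19, 38], "turn": 0, "fingers": 0},
    {"delta_pos": [3, -31, 52], "turn": 0, "fingers": 0},
    {"delta_pos": [6, -46, 66], "turn": 1, "fingers": 0},
    {"delta_pos": [9, -63, 78], "turn": 2, "fingers": 0},
    {"delta_pos": [13, -82, 88], "turn": 3, "fingers": 0},
    {"delta_pos": [17, -102, 95], "turn": 4, "fingers": 0},
    {"delta_pos": [21, -122, 98], "turn": 5, "fingers": 0},
    {"delta_pos": [25, -142, 98], "turn": 6, "fingers": 0},
    {"delta_pos": [29, -162, 98], "turn": 7, "fingers": 0},
    {"delta_pos": [34, -182, 98], "turn": 8, "fingers": 0},
    {"delta_pos": [39, -202, 98], "turn": 9, "fingers": 0},
    {"delta_pos": [44, -222, 98], "turn": 10, "fingers": 0},
    {"delta_pos": [49, -242, 98], "turn": 11, "fingers": 0},
    {"delta_pos": [53, -260, 98], "turn": 12, "fingers": 0},
    {"delta_pos": [56, -276, 98], "turn": 13, "fingers": 0},
    {"delta_pos": [59, -290, 98], "turn": 14, "fingers": 0},
    {"delta_pos": [62, -303, 98], "turn": 15, "fingers": 0},
  ],
)

```text
time_s: 12.2
position: [0.5073, -0.1121, 0.1491]
tcp_rot: [[0.974, 0.0, -0.226], [0.226, -0.0, 0.974], [0.0, -1.0, -0.0]]
force: [0.7, -0.9, -1.7]
opening: 0.133
```

jog_arm(
  steps=[
    {"delta_pos": [3, -14, 0], "turn": 0.2, "fingers": 0},
    {"delta_pos": [6, -28, 0], "turn": 0.2, "fingers": 0},
    {"delta_pos": [9, -41, 0], "turn": 0.2, "fingers": 0},
    {"delta_pos": [11, -51, 0], "turn": 0.2, "fingers": 0},
    {"delta_pos": [12, -57, 0], "turn": 0.2, "fingers": 0},
    {"delta_pos": [13, -60, 0], "turn": 0.2, "fingers": 0},
    {"delta_pos": [13, -60, 0], "turn": 0.2, "fingers": 0},
  ],
)

```text
time_s: 12.78
position: [0.5206, -0.1713, 0.1485]
tcp_rot: [[0.973, 0.0, -0.229], [0.229, 0.0, 0.973], [0.0, -1.0, -0.0]]
force: [0.3, -0.4, -2.0]
opening: 0.135
```

```bash
python3 - <<'E'
from h import *
save('wrist7',capture('wrist'));save('side7',capture('side'));s=read_state();print(s['force'],s['moment'],s['opening'],s['position'])
for p in(-4,0,4,8,12): print(p,wproj(tray_pts([(-26,55,24),(2,55,24),(-26,-53,24),(9,-53,24)],s,p),s).round(0).tolist())
E
```

```text
[-0.72708195  0.32733367 -1.85083177] [-0.13642408 -0.10765211  0.03485415] 0.13544041736485235 [ 0.52012944 -0.17023727  0.148403  ]
-4 [[273.0, 10.0], [342.0, 10.0], [278.0, 257.0], [355.0, 257.0]]
0 [[275.0, 18.0], [341.0, 18.0], [278.0, 259.0], [354.0, 259.0]]
4 [[278.0, 27.0], [340.0, 26.0], [279.0, 260.0], [354.0, 260.0]]
8 [[279.0, 35.0], [339.0, 35.0], [279.0, 262.0], [354.0, 262.0]]
12 [[281.0, 45.0], [338.0, 44.0], [279.0, 264.0], [353.0, 264.0]]
```

View pics/wrist7.png

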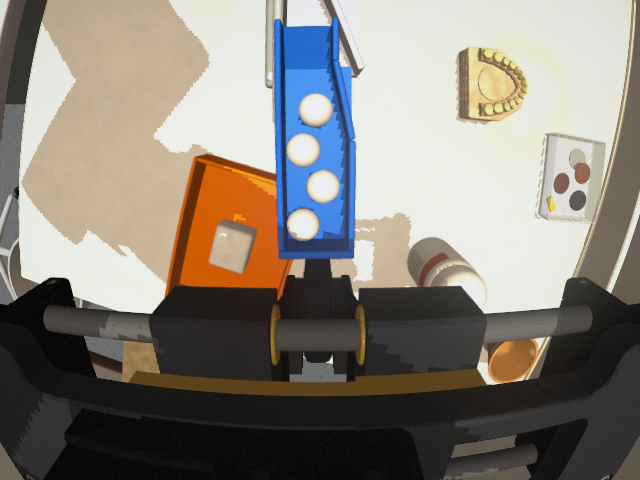

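View pics/side7.png

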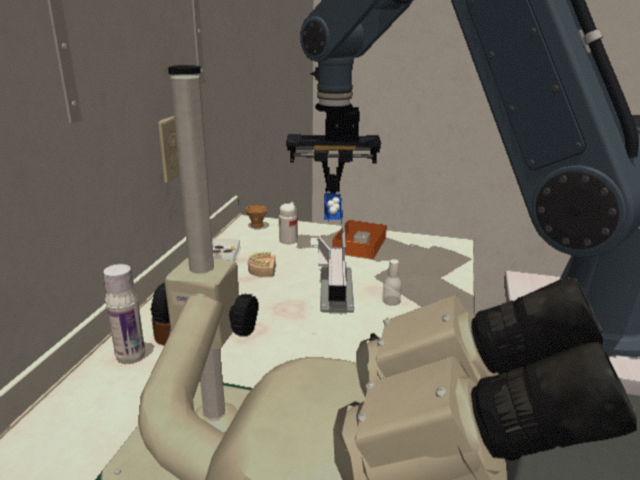

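```bash
cat >> h.py <<'E'
def rail(P,o=(467,14.5),yaw=13.2):
    a=np.radians(yaw);P=np.atleast_2d(P).astype(float)
    return np.c_[o[0]+P[:,0]*np.cos(a)-P[:,1]*np.sin(a),o[1]+P[:,0]*np.sin(a)+P[:,1]*np.cos(a),P[:,2]]/1000
E
python3 - <<'E'
from h import *
im=cv2.imread('pics/wrist7.png'); s=read_state(); s={**s,'position':[.5206,-.1708,.1484]}
for l in [[(-10,-110,86),(-10,-70,86)],[(-14,-110,86),(-14,-70,86)],[(34,-80,75),(12,-20,75)],[(-10,-110,40),(-10,-110,86)]]:
    q=np.linspace(l[0],l[1],20); uv=wproj(rail(q),s); cv2.polylines(im,[np.int32(uv*8)],False,(0,0,255),1,cv2.LINE_AA,3)
cv2.imwrite('pics/o7.png',cv2.resize(im[0:140,220:400],None,fx=4,fy=4,interpolation=cv2.INTER_CUBIC))
E
```

```text
(no output)
```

View pics/o7.png

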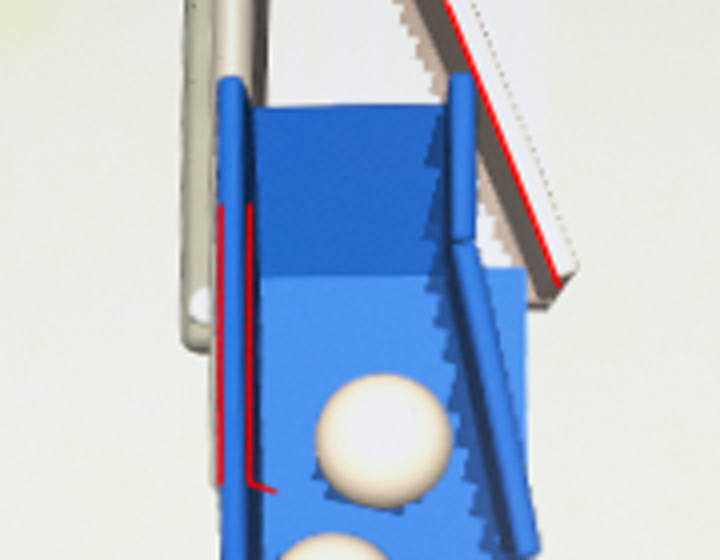

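jog_arm(
  steps=[
    {"delta_pos": [1.5, 0.5, -4], "turn": 0, "fingers": 0},
    {"delta_pos": [1.5, 0.5, -12], "turn": 0, "fingers": 0},
    {"delta_pos": [1.5, 0.5, -22], "turn": 0, "fingers": 0},
    {"delta_pos": [1.5, 0.5, -33], "turn": 0, "fingers": 0},
    {"delta_pos": [1.5, 0.5, -43], "turn": 0, "fingers": 0},
    {"delta_pos": [1.5, 0.5, -50], "turn": 0, "fingers": 0},
    {"delta_pos": [1.5, 0.5, -53], "turn": 0, "fingers": 0},
    {"delta_pos": [1.5, 0.5, -53], "turn": 0, "fingers": 0},
  ],
)

```text
time_s: 13.55
position: [0.5214, -0.17, 0.0942]
tcp_rot: [[0.973, -0.002, -0.23], [0.23, 0.001, 0.973], [-0.002, -1.0, 0.002]]
force: [-0.0, 0.2, -1.4]
opening: 0.138
```

```bash
python3 - <<'E'
from h import *
im=capture('wrist');save('wrist8',im);s=read_state();print(s['force'],s['moment'],s['position'])
cv2.imwrite('pics/w8c.png',cv2.resize(im[0:280,220:400,::-1],None,fx=2.1,fy=2.1,interpolation=cv2.INTER_CUBIC))
E
```

```text
[ 0.01837419  0.66144946 -1.62068736] [-0.06936494 -0.16586144  0.04724553] [ 0.52178483 -0.17020953  0.0949171 ]
```

View pics/w8c.png

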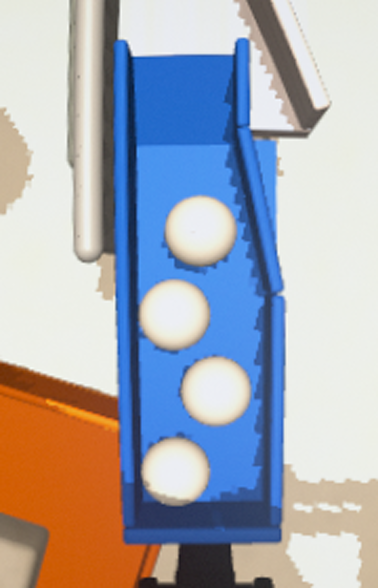

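jog_arm(
  steps=[
    {"delta_pos": [-1, 4, 0], "turn": 0, "fingers": 0},
    {"delta_pos": [-2, 9, 0], "turn": 0, "fingers": 0},
    {"delta_pos": [-3.2, 14, 0], "turn": 0, "fingers": 0},
    {"delta_pos": [-4, 17, 0], "turn": 0, "fingers": 0},
    {"delta_pos": [-4.3, 18.5, 0], "turn": 0, "fingers": 0},
    {"delta_pos": [-4.6, 19.5, 0], "turn": 0, "fingers": 0},
  ],
)

```text
time_s: 14.1
position: [0.5174, -0.1503, 0.0958]
tcp_rot: [[0.973, 0.0, -0.23], [0.23, -0.0, 0.973], [0.0, -1.0, -0.0]]
force: [0.6, -0.8, -2.4]
opening: 0.133
```

jog_arm(
  steps=[
    {"delta_pos": [-0.2, 1, 0], "turn": 0, "fingers": 0},
    {"delta_pos": [-0.5, 2, 0], "turn": 0, "fingers": 0},
    {"delta_pos": [-0.7, 3, 0], "turn": 0, "fingers": 0},
  ],
)

```text
time_s: 14.35
position: [0.5167, -0.1481, 0.0956]
tcp_rot: [[0.973, -0.0, -0.23], [0.23, -0.001, 0.973], [-0.0, -1.0, -0.001]]
force: [-0.1, -1.7, -1.8]
opening: 0.134
```

jog_arm(
  steps=[
    {"delta_pos": [-0.2, 1, 0], "turn": 0, "fingers": 0},
    {"delta_pos": [-0.5, 2, 0], "turn": 0, "fingers": 0},
  ],
)

```text
time_s: 14.52
position: [0.5161, -0.1462, 0.0955]
tcp_rot: [[0.973, -0.0, -0.23], [0.23, -0.001, 0.973], [-0.001, -1.0, -0.001]]
force: [-1.3, -2.2, -2.1]
opening: 0.134
```

jog_arm(
  steps=[
    {"delta_pos": [-0.2, 1, 0], "turn": 0, "fingers": 0},
    {"delta_pos": [-0.5, 2, 0], "turn": 0, "fingers": 0},
  ],
)

```text
time_s: 14.68
position: [0.5155, -0.1442, 0.0955]
tcp_rot: [[0.973, -0.001, -0.231], [0.231, -0.001, 0.973], [-0.001, -1.0, -0.001]]
force: [-2.2, -2.8, -1.4]
opening: 0.139
```

```bash
python3 - <<'E'
from h import *
im=capture('wrist');save('wrist9',im);s=read_state();print(s['force'],s['moment'],s['position'])
cv2.imwrite('pics/w9c.png',cv2.resize(im[0:280,220:400,::-1],None,fx=2.1,fy=2.1,interpolation=cv2.INTER_CUBIC))
for p in(-4,0,4,8,12): print(p,wproj(tray_pts([(-26,55,24),(2,55,24),(-26,-53,24),(9,-53,24)],s,p),s).round(0).tolist())
E
```

```text
[-2.3614505  -2.71049929 -1.49945169] [-0.63020226  0.24343968  0.20390673] [ 0.51527079 -0.14388591  0.09548935]
-4 [[273.0, 10.0], [342.0, 10.0], [278.0, 257.0], [355.0, 257.0]]
0 [[275.0, 18.0], [341.0, 18.0], [278.0, 259.0], [354.0, 259.0]]
4 [[278.0, 27.0], [340.0, 26.0], [279.0, 260.0], [354.0, 260.0]]
8 [[279.0, 35.0], [339.0, 35.0], [279.0, 262.0], [354.0, 262.0]]
12 [[281.0, 44.0], [338.0, 44.0], [279.0, 264.0], [353.0, 264.0]]
```

View pics/w9c.png

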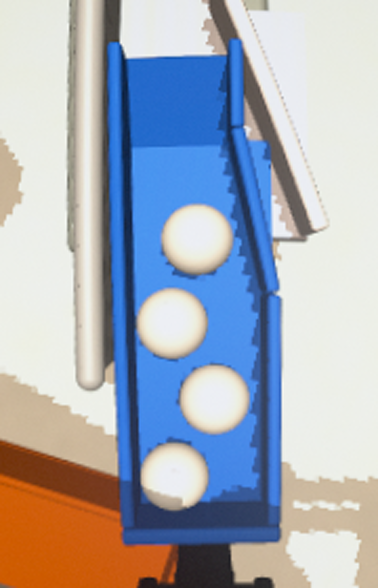

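jog_arm(
  steps=[
    {"delta_pos": [-1, 1, 0], "turn": 0, "fingers": 0},
    {"delta_pos": [-2, 2.2, 0], "turn": 0, "fingers": 0},
    {"delta_pos": [-3, 3.4, 0], "turn": 0, "fingers": 0},
  ],
)

```text
time_s: 14.98
position: [0.5135, -0.1415, 0.0958]
tcp_rot: [[0.973, 0.002, -0.23], [0.23, -0.002, 0.973], [0.002, -1.0, -0.003]]
force: [-1.5, -7.3, -1.7]
opening: 0.134
```

jog_arm(
  steps=[
    {"delta_pos": [-0.4, 1, 0], "turn": 0, "fingers": 0},
    {"delta_pos": [-0.8, 2.2, 0], "turn": 0, "fingers": 0},
  ],
)

```text
time_s: 15.15
position: [0.5141, -0.1409, 0.0964]
tcp_rot: [[0.973, 0.005, -0.231], [0.231, -0.006, 0.973], [0.004, -1.0, -0.007]]
force: [-0.3, -10.9, -1.2]
opening: 0.139
```

```bash
python3 - <<'E'
from h import *
im=capture('wrist');save('wrist10',im);s=read_state();print(s['force'],s['moment'],s['position'])
cv2.imwrite('pics/w10c.png',cv2.resize(im[0:280,220:400,::-1],None,fx=2.1,fy=2.1,interpolation=cv2.INTER_CUBIC))
E
```

```text
[-0.80491008 -9.53878841 -1.4818794 ] [-1.8320292   0.10515439  0.29653643] [ 0.51412222 -0.14091472  0.09647696]
```

View pics/w10c.png

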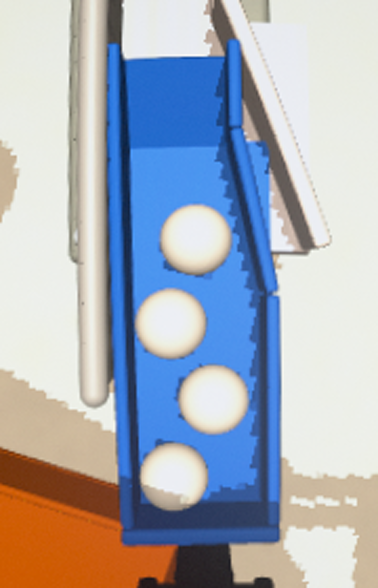

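jog_arm(
  steps=[
    {"delta_pos": [-0.2, 0.8, 3], "turn": 0, "fingers": 0},
    {"delta_pos": [-0.4, 1.6, 6], "turn": 0, "fingers": 0},
    {"delta_pos": [-0.7, 3, 11], "turn": 0, "fingers": 0},
  ],
)

```text
time_s: 15.45
position: [0.5126, -0.1374, 0.1069]
tcp_rot: [[0.973, 0.003, -0.231], [0.231, -0.004, 0.973], [0.002, -1.0, -0.005]]
force: [0.6, -6.6, -3.5]
opening: 0.135
```

```bash
python3 - <<'E'
from h import *
im=capture('wrist');save('wrist11',im);s=read_state();print(s['force'],s['moment'],s['position'])
cv2.imwrite('pics/w11c.png',cv2.resize(im[0:280,220:400,::-1],None,fx=2.1,fy=2.1,interpolation=cv2.INTER_CUBIC))
E
```

```text
[-0.97109283 -6.14191966 -1.57387585] [-1.40277035  0.15804504  0.3636322 ] [ 0.51278984 -0.13701903  0.10780794]
```

View pics/w11c.png

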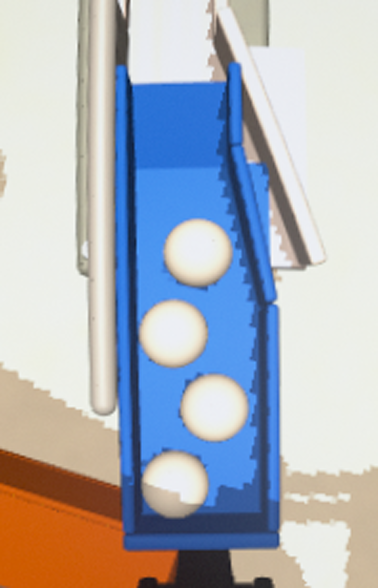

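jog_arm(
  steps=[
    {"delta_pos": [-0.5, 2, 4], "turn": 0, "fingers": 0},
    {"delta_pos": [-0.9, 4, 8.5], "turn": 0, "fingers": 0},
    {"delta_pos": [-1.4, 6, 13], "turn": 0, "fingers": 0},
    {"delta_pos": [-1.8, 7.8, 17], "turn": 0, "fingers": 0},
    {"delta_pos": [-2.6, 11, 23], "turn": 0, "fingers": 0},
    {"delta_pos": [-3.4, 14.6, 28.6], "turn": 0, "fingers": 0},
  ],
)

```text
time_s: 16.0
position: [0.5104, -0.123, 0.1362]
tcp_rot: [[0.973, 0.006, -0.231], [0.231, -0.005, 0.973], [0.005, -1.0, -0.007]]
force: [1.0, -7.2, -0.9]
opening: 0.136
```

```bash
python3 - <<'E'
from h import *
im=capture('wrist');save('wrist12',im);save('side12',capture('side'));s=read_state();print(s['force'],s['moment'],s['position'])
cv2.imwrite('pics/w12c.png',cv2.resize(im[0:280,220:400,::-1],None,fx=2.1,fy=2.1,interpolation=cv2.INTER_CUBIC))
for p in(4,8,12,16,20,24): print(p,wproj(tray_pts([(-26,55,24),(2,55,24),(-26,-53,24),(9,-53,24)],s,p),s).round(0).tolist())
E
```

```text
[-0.06493694 -8.05846542  2.03051446] [-1.41052714  0.10348578  0.34999716] [ 0.51026242 -0.12251973  0.1369396 ]
4 [[277.0, 26.0], [340.0, 25.0], [278.0, 260.0], [354.0, 260.0]]
8 [[279.0, 35.0], [338.0, 34.0], [279.0, 262.0], [354.0, 262.0]]
12 [[280.0, 44.0], [337.0, 43.0], [279.0, 263.0], [353.0, 263.0]]
16 [[282.0, 53.0], [336.0, 53.0], [279.0, 265.0], [353.0, 265.0]]
20 [[283.0, 63.0], [336.0, 62.0], [280.0, 268.0], [353.0, 268.0]]
24 [[284.0, 73.0], [335.0, 72.0], [280.0, 270.0], [352.0, 270.0]]
```

View pics/w12c.png

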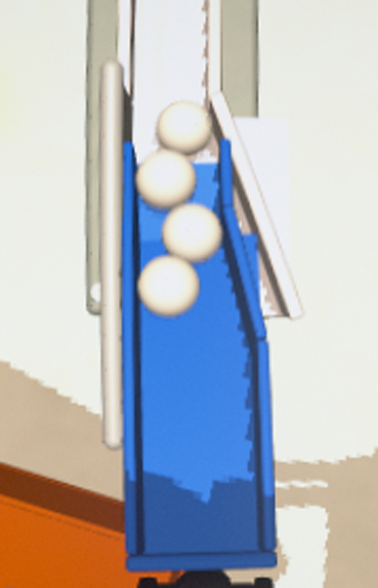

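jog_arm(
  steps=[
    {"delta_pos": [-0.6, 2.5, 4], "turn": 0, "fingers": 0},
    {"delta_pos": [-1.2, 5, 8], "turn": 0, "fingers": 0},
    {"delta_pos": [-2.5, 10.5, 15.5], "turn": 0, "fingers": 0},
    {"delta_pos": [-3.7, 16, 22], "turn": 0, "fingers": 0},
    {"delta_pos": [-4.5, 19, 26], "turn": 0, "fingers": 0},
  ],
)

```text
time_s: 16.52
position: [0.5047, -0.1026, 0.1623]
tcp_rot: [[0.973, 0.004, -0.231], [0.231, -0.003, 0.973], [0.003, -1.0, -0.004]]
force: [0.1, -4.1, -2.6]
opening: 0.14
```

```bash
python3 - <<'E'
from h import *
im=capture('wrist');save('wrist13',im);save('side13',capture('side'));s=read_state();print(s['force'],s['moment'],s['position'])
cv2.imwrite('pics/w13c.png',cv2.resize(im[0:280,220:400,::-1],None,fx=2.1,fy=2.1,interpolation=cv2.INTER_CUBIC))
for p in(20,24,28,32,36): print(p,wproj(tray_pts([(-26,55,24),(2,55,24),(-26,-53,24),(9,-53,24)],s,p),s).round(0).tolist())
E
```

```text
[-0.30531546 -6.23074206  3.66652444] [-1.13752016  0.18624008  0.33160709] [ 0.50464711 -0.10248404  0.16252431]
20 [[283.0, 63.0], [336.0, 63.0], [280.0, 268.0], [353.0, 268.0]]
24 [[285.0, 73.0], [335.0, 73.0], [280.0, 270.0], [352.0, 270.0]]
28 [[286.0, 83.0], [334.0, 83.0], [280.0, 273.0], [352.0, 273.0]]
32 [[287.0, 93.0], [334.0, 93.0], [280.0, 275.0], [352.0, 275.0]]
36 [[288.0, 104.0], [333.0, 104.0], [281.0, 278.0], [352.0, 278.0]]
```

View pics/w13c.png

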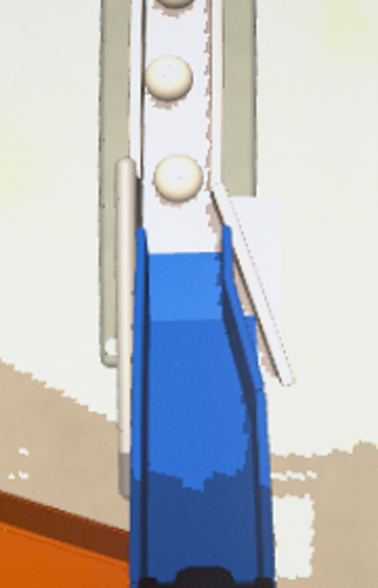

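View pics/side13.png

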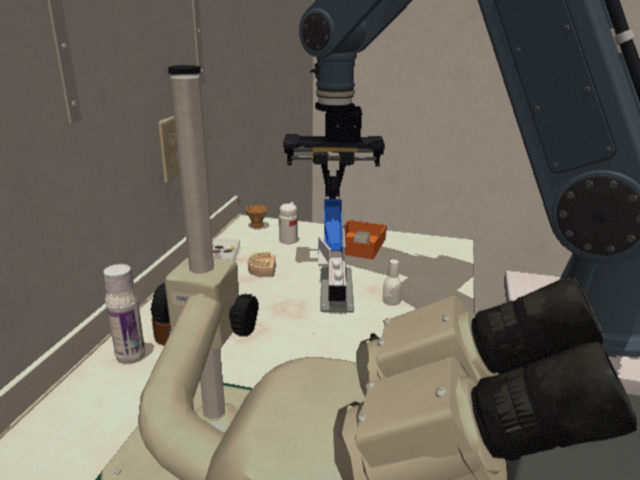

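jog_arm(
  steps=[
    {"delta_pos": [0, 0, 0], "turn": 0, "fingers": 0},
    {"delta_pos": [0, 0, 0], "turn": 0, "fingers": 0},
    {"delta_pos": [0, 0, 0], "turn": 0, "fingers": 0},
    {"delta_pos": [0, 0, 0], "turn": 0, "fingers": 0},
    {"delta_pos": [0, 0, 0], "turn": 0, "fingers": 0},
    {"delta_pos": [0, 0, 0], "turn": 0, "fingers": 0},
    {"delta_pos": [0, 0, 0], "turn": 0, "fingers": 0},
    {"delta_pos": [0, 0, 0], "turn": 0, "fingers": 0},
  ],
)

```text
time_s: 17.28
position: [0.5047, -0.1028, 0.1622]
tcp_rot: [[0.973, 0.003, -0.23], [0.23, -0.002, 0.973], [0.003, -1.0, -0.003]]
force: [-0.8, -4.8, 5.2]
opening: 0.134
```

```bash
python3 - <<'E'
from h import *
im=capture('wrist');save('wrist14',im);s=read_state();print(s['force'],s['moment'],s['position'])
t=capture('top');save('top14',t);cv2.imwrite('pics/t14c.png',cv2.resize(t[170:340,150:470,::-1],None,fx=2.5,fy=2.5,interpolation=cv2.INTER_CUBIC))
E
```

```text
[-0.67643631 -6.09404777  4.18979684] [-0.99658381  0.26957671  0.29396644] [ 0.50466787 -0.10277847  0.16219383]
```

View pics/wrist14.png

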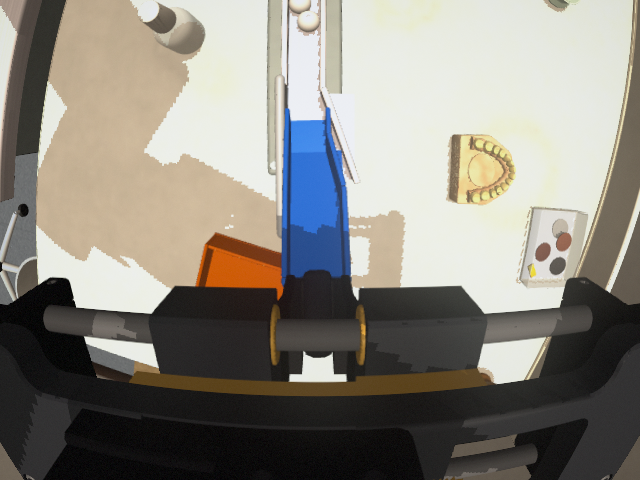

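View pics/t14c.png

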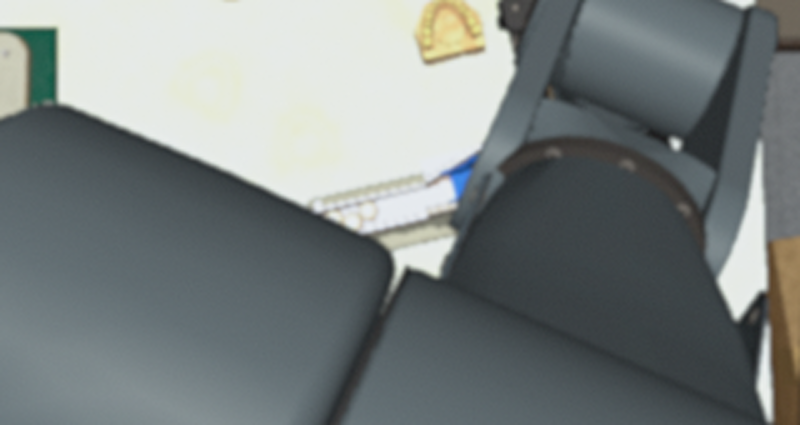

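jog_arm(
  steps=[
    {"delta_pos": [1, -4, 0], "turn": 0, "fingers": 0},
    {"delta_pos": [2, -9, 2], "turn": 0, "fingers": 0},
    {"delta_pos": [3.4, -14.6, 6], "turn": 0, "fingers": 0},
    {"delta_pos": [4, -16, 16], "turn": 0, "fingers": 0},
    {"delta_pos": [4, -16, 30], "turn": 0, "fingers": 0},
    {"delta_pos": [4, -16, 45], "turn": 0, "fingers": 0},
    {"delta_pos": [4, -16, 58], "turn": 0, "fingers": 0},
    {"delta_pos": [4, -14, 66], "turn": 0, "fingers": 0},
    {"delta_pos": [2, -4, 68], "turn": 0, "fingers": 0},
    {"delta_pos": [-2, 14, 68], "turn": -1, "fingers": 0},
    {"delta_pos": [-6, 34, 68], "turn": -2, "fingers": 0},
    {"delta_pos": [-10, 58, 68], "turn": -4, "fingers": 0},
    {"delta_pos": [-15, 84, 68], "turn": -6, "fingers": 0},
    {"delta_pos": [-20, 112, 68], "turn": -8, "fingers": 0},
    {"delta_pos": [-25, 140, 68], "turn": -10, "fingers": 0},
    {"delta_pos": [-30, 168, 68], "turn": -12, "fingers": 0},
    {"delta_pos": [-36, 196, 68], "turn": -14, "fingers": 0},
    {"delta_pos": [-42, 222, 68], "turn": -15, "fingers": 0},
    {"delta_pos": [-48, 246, 68], "turn": -15.2, "fingers": 0},
    {"delta_pos": [-53, 268, 68], "turn": -15.2, "fingers": 0},
  ],
)

```text
time_s: 19.05
position: [0.4483, 0.1684, 0.2284]
tcp_rot: [[0.999, -0.003, 0.033], [-0.033, 0.001, 0.999], [-0.003, -1.0, 0.0]]
force: [0.6, -0.2, -1.7]
opening: 0.134
```

jog_arm(
  steps=[
    {"delta_pos": [-2, 18, 0], "turn": 0, "fingers": 0},
    {"delta_pos": [-4, 34, 0], "turn": 0, "fingers": 0},
    {"delta_pos": [-6, 46, 0], "turn": 0, "fingers": 0},
    {"delta_pos": [-6, 52, 0], "turn": 0, "fingers": 0},
    {"delta_pos": [-6, 53, 0], "turn": 0, "fingers": 0},
  ],
)

```text
time_s: 19.47
position: [0.4433, 0.2206, 0.2286]
tcp_rot: [[0.999, -0.002, 0.032], [-0.032, 0.0, 0.999], [-0.002, -1.0, 0.0]]
force: [0.5, -0.4, -1.1]
opening: 0.135
```

```bash
python3 - <<'E'
from h import *
im=capture('wrist');save('wrist15',im);save('side15',capture('side'));s=read_state();print(s['force'],s['moment'],s['position'])
t=capture('top');save('top15',t);cv2.imwrite('pics/t15c.png',cv2.resize(t[170:340,150:470,::-1],None,fx=2.5,fy=2.5,interpolation=cv2.INTER_CUBIC))
for p in(24,28,32,36,40): print(p,wproj(tray_pts([(-26,55,24),(2,55,24),(-26,-53,24),(9,-53,24)],s,p),s).round(0).tolist())
E
```

```text
[-0.2640032  -0.0899315  -1.70064985] [ 0.02639964 -0.09219092  0.0156382 ] [0.44384181 0.21939194 0.22876268]
24 [[285.0, 74.0], [335.0, 73.0], [280.0, 270.0], [352.0, 270.0]]
28 [[286.0, 84.0], [335.0, 83.0], [280.0, 273.0], [352.0, 273.0]]
32 [[287.0, 94.0], [334.0, 94.0], [280.0, 275.0], [352.0, 275.0]]
36 [[288.0, 104.0], [334.0, 104.0], [280.0, 278.0], [352.0, 278.0]]
40 [[289.0, 115.0], [333.0, 115.0], [281.0, 281.0], [351.0, 281.0]]
```

View pics/wrist15.png

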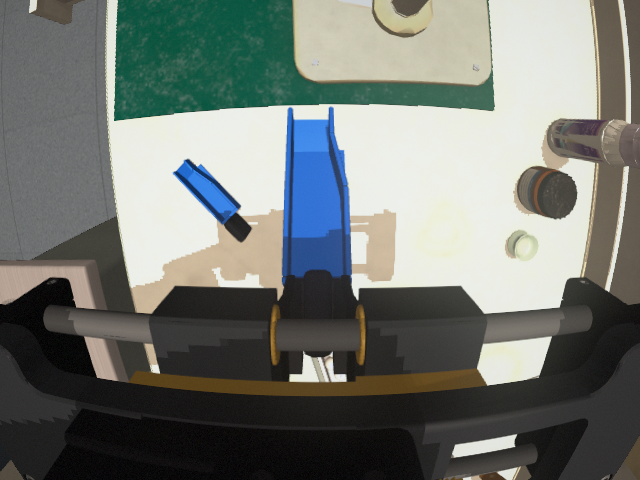

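View pics/t15c.png

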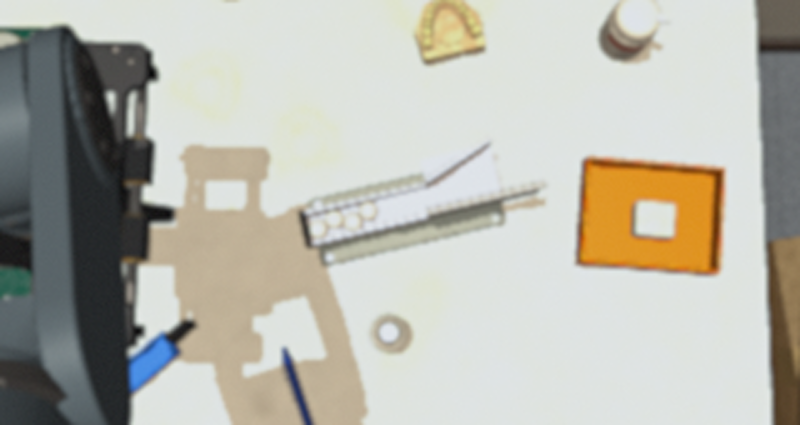

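View pics/side15.png

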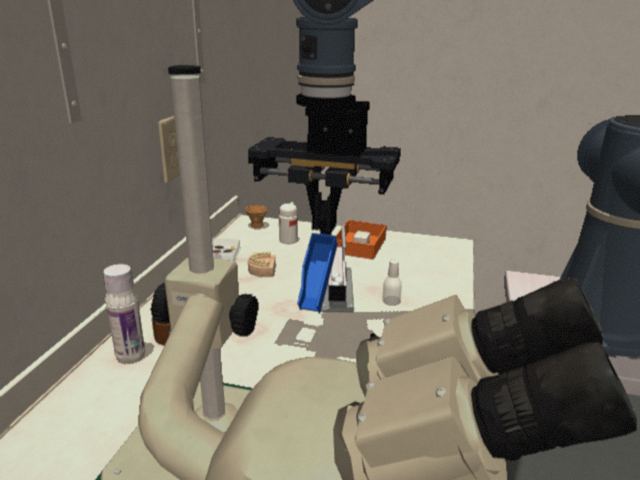

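jog_arm(
  steps=[
    {"delta_pos": [0, 0, -30], "turn": 0, "fingers": 0},
    {"delta_pos": [0, 0, -65], "turn": 0, "fingers": 0},
    {"delta_pos": [0, 0, -97], "turn": 0, "fingers": 0},
    {"delta_pos": [0, 0, -117], "turn": 0, "fingers": 0},
    {"delta_pos": [0, 0, -124], "turn": 0, "fingers": 0},
    {"delta_pos": [0, -1, -128], "turn": 0, "fingers": 0},
    {"delta_pos": [0, -7, -133.5], "turn": 0, "fingers": 0},
    {"delta_pos": [0, -13.6, -139.5], "turn": 0, "fingers": 0},
    {"delta_pos": [0, -20, -146.5], "turn": 0, "fingers": 0},
    {"delta_pos": [0, -25.4, -153.5], "turn": 0, "fingers": 0},
    {"delta_pos": [0, -30, -159], "turn": 0, "fingers": 0},
    {"delta_pos": [0, -34, -164.5], "turn": 0, "fingers": 0},
    {"delta_pos": [0, -38, -170], "turn": 0, "fingers": 0},
    {"delta_pos": [0, -41.6, -176], "turn": 0, "fingers": 0},
    {"delta_pos": [0, -45.5, -183], "turn": 0, "fingers": 0},
    {"delta_pos": [0, -47, -187], "turn": 0, "fingers": 0},
  ],
)

```text
time_s: 20.95
position: [0.4439, 0.1718, 0.0412]
tcp_rot: [[0.999, -0.001, 0.034], [-0.034, -0.0, 0.999], [-0.001, -1.0, -0.0]]
force: [-0.6, 0.6, 15.9]
opening: 0.137
```

```bash
python3 - <<'E'
from h import *
im=capture('wrist');save('wrist16',im);save('side16',capture('side'));s=read_state();print(s['force'],s['moment'],s['position'])
for p in(-4,0,4,8,12): print(p,wproj(tray_pts([(-26,55,24),(2,55,24),(-26,-53,24),(9,-53,24)],s,p),s).round(0).tolist())
E
```

```text
[-0.7319314   0.19835668 -0.50290981] [-0.00524759 -0.11701243  0.01043632] [0.44374956 0.17184002 0.04138165]
-4 [[273.0, 10.0], [342.0, 10.0], [277.0, 257.0], [354.0, 258.0]]
0 [[275.0, 18.0], [340.0, 18.0], [278.0, 259.0], [354.0, 259.0]]
4 [[277.0, 27.0], [339.0, 26.0], [278.0, 260.0], [354.0, 260.0]]
8 [[279.0, 35.0], [338.0, 35.0], [279.0, 262.0], [353.0, 262.0]]
12 [[281.0, 45.0], [337.0, 44.0], [279.0, 264.0], [353.0, 264.0]]
```

View pics/wrist16.png

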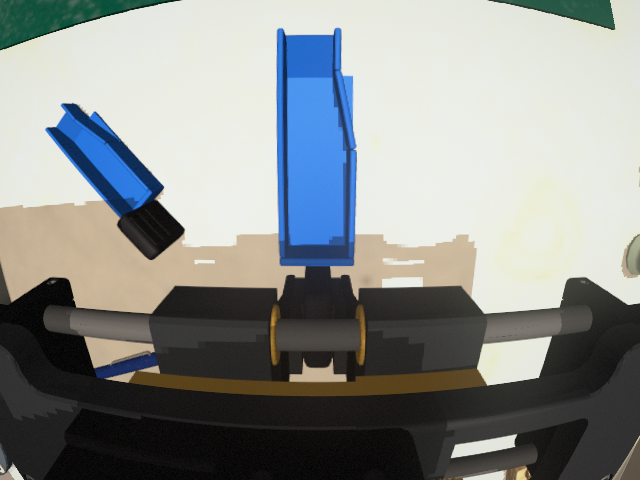

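jog_arm(
  steps=[
    {"delta_pos": [0, -0.5, -1.5], "turn": 0, "fingers": 0},
    {"delta_pos": [0, -1, -3], "turn": 0, "fingers": 0},
    {"delta_pos": [0, -1, -4], "turn": 0, "fingers": 0},
    {"delta_pos": [0, -1, -4], "turn": 0, "fingers": 0},
  ],
)

```text
time_s: 21.38
position: [0.4438, 0.1717, 0.041]
tcp_rot: [[0.999, 0.001, 0.033], [-0.033, 0.0, 0.999], [0.001, -1.0, 0.0]]
force: [-4.6, 1.8, 30.5]
opening: 0.138
```

```bash
python3 - <<'E'
from h import *
im=capture('wrist');save('wrist17',im);s=read_state();print(s['force'],s['moment'],s['position'])
cv2.imwrite('pics/w17c.png',cv2.resize(im[0:290,230:400,::-1],None,fx=2,fy=2,interpolation=cv2.INTER_CUBIC))
E
```

```text
[-5.00591902  0.61421338 30.44245823] [0.28495814 0.82026822 0.0134792 ] [0.44374909 0.17175168 0.04100881]
```

View pics/w17c.png

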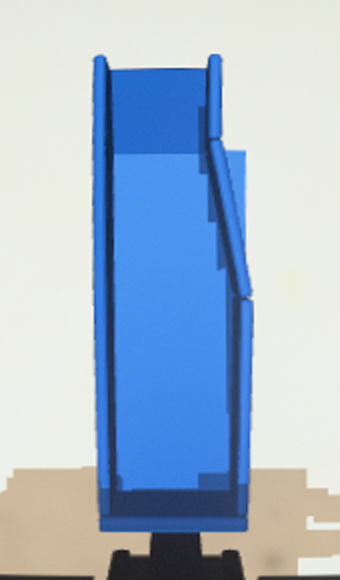

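jog_arm(
  steps=[
    {"delta_pos": [0, 1, 4], "turn": 0, "fingers": 0},
    {"delta_pos": [0, 1, 4], "turn": 0, "fingers": 0},
  ],
)

```text
time_s: 21.6
position: [0.4445, 0.1725, 0.0429]
tcp_rot: [[0.999, 0.001, 0.032], [-0.032, -0.0, 0.999], [0.001, -1.0, -0.0]]
force: [-0.3, -0.3, -1.1]
opening: 0.138
```

```bash
python3 - <<'E'
from h import *
im=capture('side');s=read_state();print(s['force'],s['position'])
cv2.imwrite('pics/s18c.png',cv2.resize(im[230:400,240:400,::-1],None,fx=3.5,fy=3.5,interpolation=cv2.INTER_CUBIC))
E
```

```text
[ 0.54870048  0.17455428 -2.19842109] [0.44435408 0.17243438 0.04233636]
```

View pics/s18c.png

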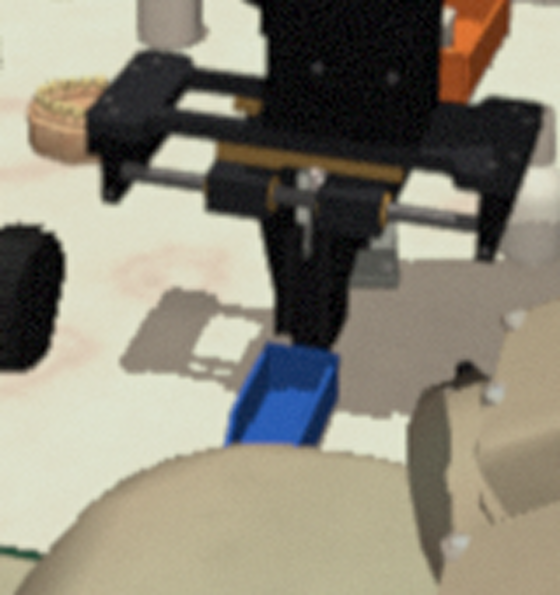

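jog_arm(
  steps=[
    {"delta_pos": [0, 0, -1], "turn": 0, "fingers": 0},
    {"delta_pos": [0, 0, -1], "turn": 0, "fingers": 18},
    {"delta_pos": [0, 0, -1], "turn": 0, "fingers": 30},
    {"delta_pos": [0, 0, -1], "turn": 0, "fingers": 40},
    {"delta_pos": [0, 0, -1], "turn": 0, "fingers": 46},
    {"delta_pos": [0, 0, -1], "turn": 0, "fingers": 46},
    {"delta_pos": [0, 0, 8], "turn": 0, "fingers": 46},
    {"delta_pos": [0, 0, 30], "turn": 0, "fingers": 46},
    {"delta_pos": [0, 0, 65], "turn": 0, "fingers": 46},
    {"delta_pos": [0, -10, 100], "turn": 0, "fingers": 46},
    {"delta_pos": [0, -20, 140], "turn": 0, "fingers": 46},
    {"delta_pos": [0, -25, 150], "turn": 0, "fingers": 46},
    {"delta_pos": [0, -25, 150], "turn": 0, "fingers": 46},
  ],
)

```text
time_s: 22.73
position: [0.4465, 0.147, 0.196]
tcp_rot: [[0.999, 0.009, 0.034], [-0.034, 0.0, 0.999], [0.009, -1.0, 0.001]]
force: [0.1, 1.2, 0.2]
opening: 0.458
```

```bash
python3 - <<'E'
from h import *
im=capture('wrist');save('wrist19',im);save('side19',capture('side'));save('top19',capture('top'))
s=read_state();print(s['force'],s['position'])
E
```

```text
[-0.2995309  -0.62370733 -0.8710646 ] [0.44334962 0.14741984 0.19160417]
```

View pics/wrist19.png

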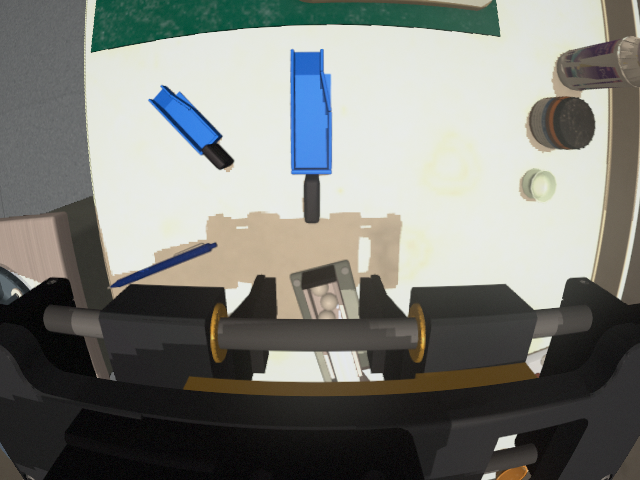

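View pics/side19.png

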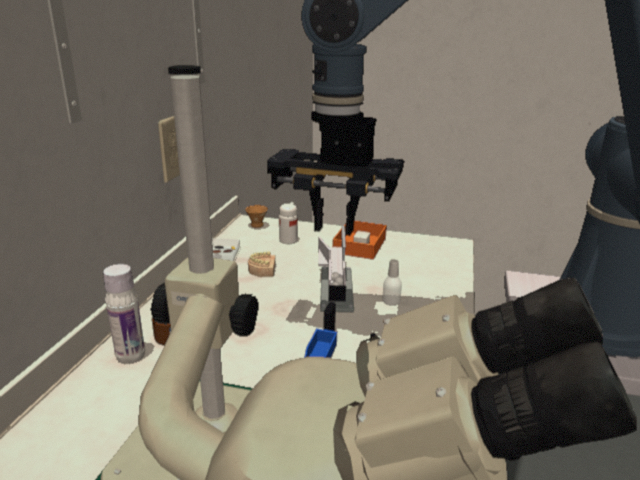

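jog_arm(
  steps=[
    {"delta_pos": [5, -30, 20], "turn": 0, "fingers": 46},
    {"delta_pos": [10, -70, 40], "turn": 0, "fingers": 46},
    {"delta_pos": [15, -110, 50], "turn": 0, "fingers": 46},
    {"delta_pos": [20, -145, 50], "turn": 0, "fingers": 46},
    {"delta_pos": [20, -165, 50], "turn": 0, "fingers": 46},
    {"delta_pos": [20, -165, 50], "turn": 0, "fingers": 46},
    {"delta_pos": [20, -165, 50], "turn": 0, "fingers": 46},
  ],
)

```text
time_s: 23.47
position: [0.4633, -0.0178, 0.2404]
tcp_rot: [[0.999, -0.004, 0.036], [-0.036, 0.002, 0.999], [-0.004, -1.0, 0.002]]
force: [0.3, 0.8, 0.2]
opening: 0.454
```

```bash
python3 - <<'E'
from h import *
im=capture('wrist');save('wrist20',im);t=capture('top');s=read_state();print(s['force'],s['position'])
rest(['ball_1_center','tray_spout','tray_handle'],['wrist'])
cv2.imwrite('pics/w20c.png',cv2.resize(im[0:300,230:400,::-1],None,fx=2,fy=2,interpolation=cv2.INTER_CUBIC))
ar=(wray([(291,175),(332,175),(291,52),(323,52)],.024,{**s,'position':[.444,.1472,.1930]})*1000).round(1);print('from wrist19',ar.tolist())
cv2.imwrite('pics/t20c.png',cv2.resize(t[100:360,150:470,::-1],None,fx=2.3,fy=2.3,interpolation=cv2.INTER_CUBIC))
E
```

```text
[-0.42055583  0.44750164  0.29244904] [ 0.46318812 -0.0163824   0.24072462]
wrist ball_1_center [([470.0, 44.0, 48.0], 0.74), ([468.0, 48.0, 42.0], 0.58), ([487.0, -52.0, 52.0], 0.51)]
wrist tray_spout [([467.0, 12.0, 3.0], 0.17)]
wrist tray_handle [([443.0, 175.0, 38.0], 0.69)]
from wrist19 [[422.3, 187.5, 24.0], [457.2, 186.4, 24.0], [426.2, 293.3, 24.0], [452.9, 292.2, 24.0]]
```

View pics/w20c.png

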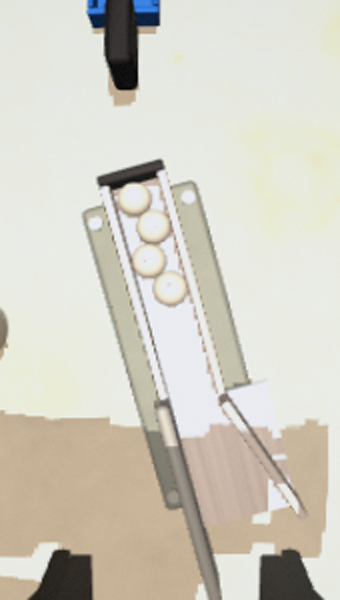

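View pics/t20c.png

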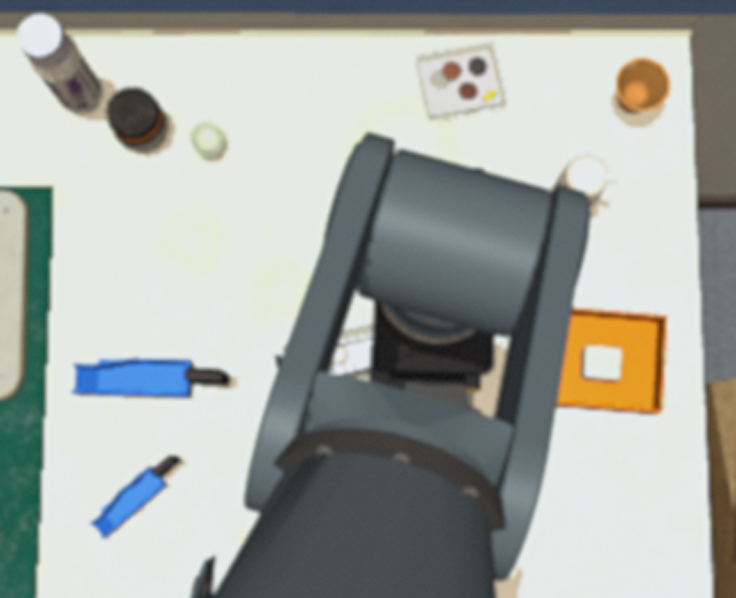

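```bash
python3 - <<'E'
from h import *
print(hand_in())
E
```

```text
the job is handed in; nothing more can be done
None
```

The job is done and handed in at about 23.5 s of the 61 s allowed; no verdict was reported.

- **Offcut:** I lifted it off the rail and laid it in the orange tub. It still lay flat in the tub in the last top picture.
- **Pouring:** The tool can't tilt, so I tipped the larger tray by pushing its spout forward along the fence, against the mouth's flared wall. I then raised the handle, and the tray turned in the pads. The lip sat about 20 mm further into the mouth than the listed point. By my estimate it was about 15 mm above the floor, rather than resting on it, for at least part of the pour.
- **Balls:** All four rolled out in single file, and the gripper never touched them. The last close picture shows them queued against the black stop, slightly zigzag because the channel is wider than a ball.
- **Tray:** It is back on the bench near where it started, empty. Its measured outline fits a flat tray to about 2 mm. The wrist force reached about 30 N while I pressed the tray down, under the 40 N and 120 N limits.
- **Bystanders:** Nothing in the pictures suggests the flask, cast or powder bottle moved. In the last top picture the arm hid the flask and the cast; both were in place in the one before.

Some network reports in the last look were wrong: a ball at the mouth and a low-confidence spout at the rail. The picture showed neither, so I went by the picture.

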